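# Turn, fill and seal the garlic tub

### The arm

A 6-joint arm with a two-finger parallel gripper is mounted at the origin on the work surface. World frame = base frame: x ahead of the robot, y to its left, z up, the work surface at z = 0. Lengths are in m, angles in rad, forces in N, time in s.
With the tool pointing down it reaches from about 0.35 to 0.775 m from the base axis. Payload 7.3 kg.
Tool frame: the origin (TCP) lies between the finger pads; the fingertips stand 25 mm ahead of it and the grasp point (between the pads) lies 6 mm ahead of it; y points along the fingers, z is the direction in which the jaws open and shut, and the axes are right-handed (so a half turn about y gives the same grasp; the last joint's range is limited). The gripper opens to 92 mm and grips with 3 to 60 N. Pads are 19 mm wide; open, the fingers measure 130 mm over their backs; the gripper's body (75 mm by 190 mm) begins 47 mm behind the grasp point.
Start: joints at [1.092, 0.342, 1.524, -0, 1.275, -0.146], TCP at [0.171, 0.496, 0.252] pointing down, gripper open.
Joint ranges: [-2.53, 2.53], [-0.77, 2.02], [0.04, 2.7], [-1, 4.14], [0.28, 2.66], [-3.11, 3.11]. Speed limits (rad/s): [2.57, 2.57, 3.14, 3.14, 3.14, 3.14].

### API

Orientations are given as [roll, pitch, yaw] about the fixed x, y, z axes, in that order (R = Rz(yaw) Ry(pitch) Rx(roll)).
In Python, from cell import sensors, read_camera, hand_in gives the robot as it stands. The module is installed in compiled form; this text tells all that it offers.
- The arm moves only by the tool send_rows, never from a script. Its argument "motion" is a list that holds one entry, the list of rows, each a list of 4 numbers: the shift along the tool's x, y, z in m, then the turn about the tool's y in degrees. In form: [[[tx, ty, tz, twist], ...]]. A call has 1 to 8 rows; each row is the pose to reach, as a shift and turn from the pose measured when the call began, along the tool's axes at that moment; what a row does not reach only later rows make up. A row lasts 1/10 s, in which the tool goes at most 50 mm and 8.59 degrees, less where a joint would pass 70% of its speed; a pose out of reach is approached as far as the arm can. A call with a gripper value outside its range is refused whole. "gripper" is the opening, from 0 (shut) to 1 (fully open), set as the call begins (left out, the last holds). The fingers move at their own pace and stop on an object; "grip_force" is the grip in N (left out, the last holds). Time passes only in rows, so rows that repeat a pose let the fingers close. It gives the time, the measured TCP pose, the force and the opening at its end, in the units of the state.
- sensors.observe(): the state, without advancing time (a new reading comes with each control period).
- read_camera(name): name is "scene" or "top"; returns a dict with "frame" (384x512x3 uint8, red, green, blue), "fx", "fy", "cx", "cy" (pixels), "extrinsics" (4x4, takes a point from world to camera coordinates). Camera axes: x right, y up, looking along -z (the intrinsics and any distortion apply to the point x, -y, -z); pixel columns grow to the right and rows downward; lengths in m; the calibration is good to about 2 mm. A picture is of the moment at which its call begins. There is no depth.
- hand_in(): hands the job in, once; it reports no verdict.
The state is a dict: "time": time; "qpos": joint angles; "qvel": joint speeds; "joint_efforts": joint torques, N m; "tool_pos": TCP position; "tool_rot": TCP orientation; "contact_force": force on the tool from outside, world axes, zero at the start; "torque": the same for the moment, N m; "opening": finger opening in m.
Only numpy, scipy, OpenCV 4.12 (cv2) and the standard library are available. Lean on these libraries where they do the work, as an engineer would, in place of code of your own. Each camera call takes 0.05 s, during which the arm holds its last target.

### The job

First turn the open square tub a quarter turn anticlockwise (seen from above) by pushing it against the fixed corner post, keeping it on the table, until the side that faced the post lies flush against the post's blue face and the green tab points to the robot's left. Then put all the garlic on the board (two to four heads) into the tub, set the lid squarely on it, and only then press each of the lid's four orange gasket strips fully down. The tub must end up still flush against the blue face; leave the jar, the bowl and the squash alone.

Things in the scene. Friction and masses are not known exactly. Their poses are not given: they have to be found in the camera images.
- post: Fixed short square steel corner post standing on the table, 60 x 60 mm and 50 mm high; origin at the centre of its underside. Its own -y face and that edge of its top are painted blue. Its +x axis points roughly to the robot's left, its -y (blue) face roughly away from the robot; it stands a little askew from start to start.
- tub: Loose square tub, open on top, 160 x 160 mm, 70 mm high, walls 4, floor 6 mm, 0.5 kg. Origin: centre of underside. Green tab (44 wide, 14 out, 53-59 mm up) on its +x side. At first its +y side faces the post's -x face, 1-5 cm off, overlapping only its 2-4 cm next to the blue face. At the end that +y side is flat on the blue face: the post's origin is 110 mm along the tub's +y, tub and post axes parallel.
- lid: Loose pale grey square lid, 160 x 160 mm, 8 mm thick, about 0.22 kg, fits any of four ways round. Origin: centre of the underside of its flange, z up; below it a plug enters the tub: 142 mm square to 4 mm down, 132 mm square to 9 mm down (on the table the origin is 9 mm up). On the tub its origin is 70 mm above the tub's origin.
- lid_handle (a point): Centre of the black bar handle in the middle of the lid, 70 mm long along the lid's x, 14 mm thick along its y, reaching from 8 to 36 mm above the lid's origin; this point is 22 mm above it. Axes as the lid's.
- board: Fixed blue chopping board, 190 x 210 mm, 8 mm thick, on which the garlic starts; origin at the centre of its underside.
- bulb0 (a point): Head of garlic (absent in some starts), round and pale, 40 mm across at its widest (9 to 23 mm above its base), 44 mm high with its neck up, 50 g, hard; this point is on its axis 18 mm above the base.
- bulb1 (a point): Head of garlic (absent in some starts), round and pale, 40 mm across at its widest (9 to 23 mm above its base), 44 mm high with its neck up, 50 g, hard; this point is on its axis 18 mm above the base.
- bulb2 (a point): Head of garlic (absent in some starts), round and pale, 40 mm across at its widest (9 to 23 mm above its base), 44 mm high with its neck up, 50 g, hard; this point is on its axis 18 mm above the base.
- bulb3 (a point): Head of garlic (absent in some starts), round and pale, 40 mm across at its widest (9 to 23 mm above its base), 44 mm high with its neck up, 50 g, hard; this point is on its axis 18 mm above the base.
- seal_px (a joint): How far the gasket strip on the lid's +x side is pressed, m: 0 stands proud, 0.008 fully seated. It takes about 5 N and stays where it is left.
- strip_px (a point): Centre of the top of the orange gasket strip on the lid's +x side: 70 mm long along that edge, 16 mm wide, its middle 70 mm from the lid's centre; top 18 mm above the lid's origin when unpressed, 10 mm when seated. It moves down as it is pressed. Axes as the lid's.
- seal_py (a joint): How far the gasket strip on the lid's +y side is pressed, m: 0 stands proud, 0.008 fully seated. It takes about 5 N and stays where it is left.
- strip_py (a point): Centre of the top of the orange gasket strip on the lid's +y side: 70 mm long along that edge, 16 mm wide, its middle 70 mm from the lid's centre; top 18 mm above the lid's origin when unpressed, 10 mm when seated. It moves down as it is pressed. Axes as the lid's.
- seal_nx (a joint): How far the gasket strip on the lid's -x side is pressed, m: 0 stands proud, 0.008 fully seated. It takes about 5 N and stays where it is left.
- strip_nx (a point): Centre of the top of the orange gasket strip on the lid's -x side: 70 mm long along that edge, 16 mm wide, its middle 70 mm from the lid's centre; top 18 mm above the lid's origin when unpressed, 10 mm when seated. It moves down as it is pressed. Axes as the lid's.
- seal_ny (a joint): How far the gasket strip on the lid's -y side is pressed, m: 0 stands proud, 0.008 fully seated. It takes about 5 N and stays where it is left.
- strip_ny (a point): Centre of the top of the orange gasket strip on the lid's -y side: 70 mm long along that edge, 16 mm wide, its middle 70 mm from the lid's centre; top 18 mm above the lid's origin when unpressed, 10 mm when seated. It moves down as it is pressed. Axes as the lid's.
- jar: Bystander: amber jar with a red cap, 56 mm wide, 85 mm high; origin under its centre.
- bowl: Bystander: small steel bowl, 100 mm wide, 45 mm high; origin under its centre.
- squash: Bystander: small yellow squash, 92 mm wide, 68 mm high; origin under its centre.
Not all that is in view belongs to the job. What is shaped like the part that bears bulb1 but yellow is not meant.

How it is judged:
By the outcome, as a careful person would: the job done as asked, in the order asked, and still so for the second after the job is handed in, with the robot touching nothing.
Of garlic0, garlic1, garlic2, garlic3 only 2 to 4 are there at a start; the rules pass over those that are not, and their reading is None.
At some moment in a run one of garlic0, garlic1, garlic2, garlic3, lid may be knocked a few centimetres aside while the robot is not near it.
It also fails if it takes over 210 s, if anything falls off the work surface, if the arm or the gripper's body presses on something with over 40 N, if the wrist force passes 120 N, or if a joint passes its speed limit or range.

## Working session

There is one attempt and no reset: what is moved stays moved. The work goes in short steps, Python scripts to look and compute and a tool call to move; the robot and the scene stay as the last step left them, time stands still between calls to the robot, and variables do not carry over. Pictures are saved under pics/ and viewed, and the job is handed in when it is done.

Besides the shell and the picture viewer there is one more tool, called after "Emit:" as a command line: name --argument value ..., lists and objects as JSON in quotes. send_rows: Moves the arm, as the interface text tells. Its arguments: {"type":"object","properties":{"motion":{"type":"array"},"gripper":{"type":"number"},"grip_force":{"type":"number"}},"required":["motion"]}

```bash
ls; mkdir -p pics; python3 - <<'E'
from cell import sensors, read_camera
import cv2,numpy as np
print(sensors.observe())
for n in("scene","top"):
    c=read_camera(n); print(n,{k:v for k,v in c.items() if k!='frame'})
    cv2.imwrite(f"pics/{n}0.png",c['frame'][:,:,::-1])
E
```

```text
pics
{'time': 0.0, 'qpos': array([ 1.09201719e+00,  3.42735032e-01,  1.52504309e+00, -5.77384448e-06,
        1.27543670e+00, -1.46011611e-01]), 'qvel': array([ 0.00029553,  0.00045458,  0.00026416,  0.00201821, -0.00044534,
        0.00073033]), 'joint_efforts': array([-5.28622677e-04, -4.31251752e+01, -2.44213057e+01,  7.18204002e-02,
        5.62207494e-02, -1.15008074e-04]), 'tool_pos': array([0.1713003 , 0.49585274, 0.25102947]), 'tool_rot': array([-1.57240203e+00,  2.30551690e-04, -3.32766023e-01]), 'contact_force': array([-0.49343487,  0.05935217, -0.68264865]), 'torque': array([0.0041437 , 0.02728764, 0.00959273]), 'opening': 0.09228590573553516}
scene {'fx': 391.95174959854455, 'fy': 391.95174959854455, 'cx': 259.83298867644476, 'cy': 189.1444212298058, 'extrinsics': array([[-0.79575943,  0.60542337, -0.01514836,  0.33640554],
       [-0.47532636, -0.60887119,  0.63509111,  0.25244744],
       [ 0.3752756 ,  0.51258016,  0.77228868, -1.18111531],
       [ 0.        ,  0.        ,  0.        ,  1.        ]])}
top {'fx': 470.14186702586267, 'fy': 470.14186702586267, 'cx': 255.4896196061474, 'cy': 187.08914927527607, 'extrinsics': array([[-0.0300543 , -0.99928349,  0.02300523,  0.07613496],
       [ 0.99435066, -0.02754602,  0.10250845, -0.49827773],
       [-0.1018013 ,  0.02595608,  0.99446608, -1.33826534],
       [ 0.        ,  0.        ,  0.        ,  1.        ]])}
```

View pics/scene0.png

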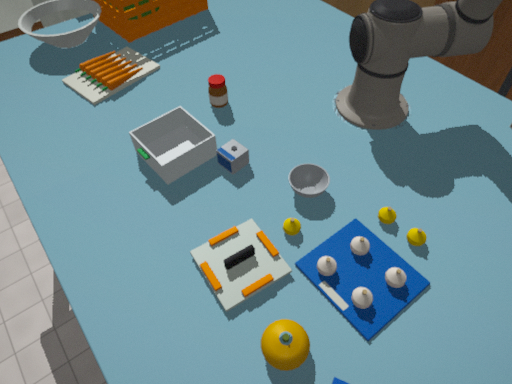

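View pics/top0.png

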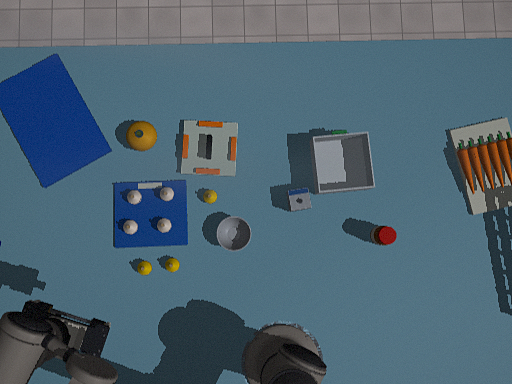

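```bash
cat > h.py <<'E'
import numpy as np,cv2
from cell import sensors, read_camera
def cam(n):
    c=read_camera(n); return c
def ray(c,u,v):
    E=c['extrinsics'];R=E[:3,:3];t=E[:3,3]
    d=np.array([(u-c['cx'])/c['fx'],-(v-c['cy'])/c['fy'],-1.])
    return -R.T@t, R.T@d
def pt(c,u,v,z):
    o,d=ray(c,u,v); return o+d*(z-o[2])/d[2]
def proj(c,p):
    E=c['extrinsics'];q=E[:3,:3]@np.array(p)+E[:3,3]
    return c['cx']+c['fx']*q[0]/-q[2], c['cy']-c['fy']*q[1]/-q[2]
def crop(c,u0,v0,u1,v1,s,fn):
    im=c['frame'][v0:v1,u0:u1,::-1]
    cv2.imwrite(fn,cv2.resize(im,None,fx=s,fy=s,interpolation=cv2.INTER_CUBIC))
def st():
    s=sensors.observe(); print('t',round(s['time'],2),'pos',s['tool_pos'].round(4),'rot',s['tool_rot'].round(3),'F',s['contact_force'].round(1),'op',round(s['opening'],4)); return s
def axes(s=None):
    s=s or sensors.observe()
    r,p,y=s['tool_rot']
    from scipy.spatial.transform import Rotation as Ro
    return Ro.from_euler('xyz',[r,p,y]).as_matrix()
def delta(target,yawdeg=None):
    """world target -> tool shift; """
    s=sensors.observe();M=axes(s);d=M.T@(np.array(target)-s['tool_pos'])
    print('shift mm',(d*1000).round(1),'axes x',M[:,0].round(3),'z',M[:,2].round(3))
    return d
E
python3 - <<'E'
from h import *
c=cam('top'); d=cam('scene')
crop(c,270,110,400,260,5,'pics/c1.png')
crop(d,120,90,270,190,5,'pics/c2.png')
crop(c,100,105,260,285,4,'pics/c3.png')
E
```

```text
(no output)
```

View pics/c1.png

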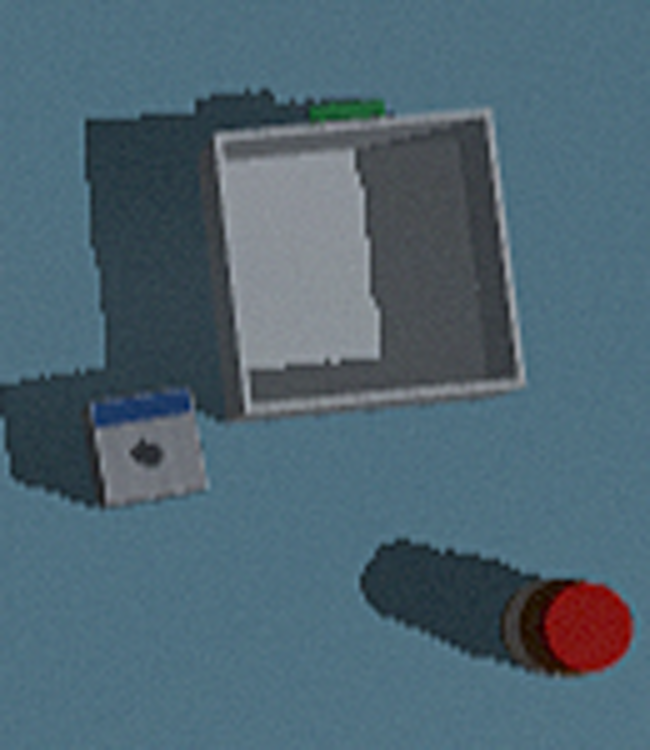

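View pics/c2.png

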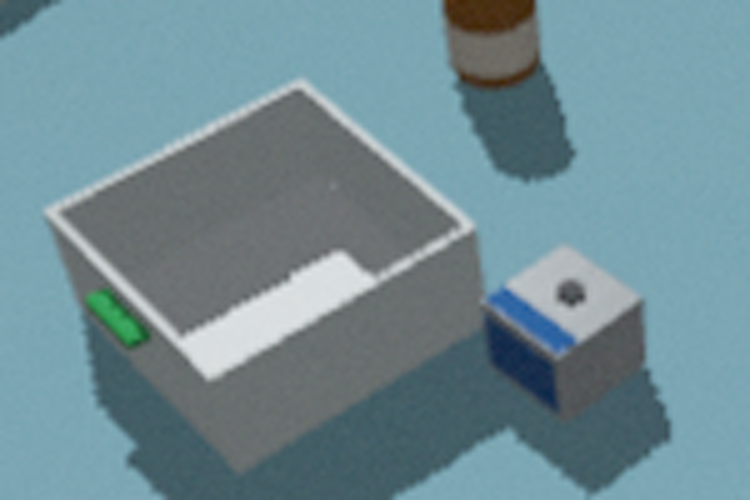

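View pics/c3.png

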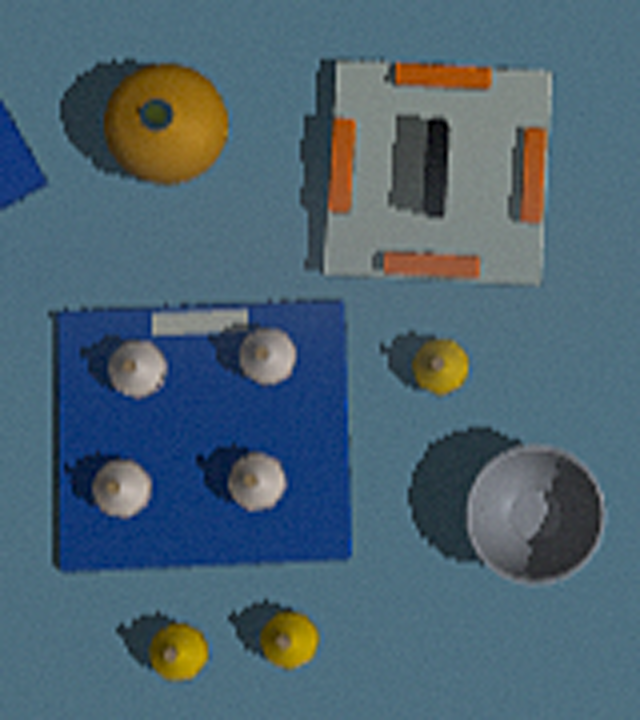

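The top view shows four pale heads on the small board, at (134,197), (167,194), (130,227) and (164,225). The things that could be mistaken for them are:
- three yellow heads at (210,196), (144,268) and (172,265), which are decoys
- a blue slab at (50,120), which isn't the board

The tub is at (343,162) with its tab up. The post is at (299,200), the lid at (209,148), the bowl at (234,233), the jar at (385,235) and the squash at (141,136).

```bash
python3 - <<'E'
from h import *
c=cam('top'); 
f=lambda u,v:(270+u/5,110+v/5)
print('tub rim');P=[]
for p in [(213,133),(492,108),(526,382),(245,414)]:
    q=pt(c,*f(*p),.07);P.append(q);print(q.round(4))
for i in range(4):
    e=P[(i+1)%4]-P[i];print(np.linalg.norm(e).round(4),np.degrees(np.arctan2(e[1],e[0])).round(1))
print('ctr',np.mean(P,0).round(4))
print('post top');P=[]
for p in [(90,405),(188,390),(208,487),(105,505)]:
    q=pt(c,*f(*p),.05);P.append(q);print(q.round(4))
for i in range(4):
    e=P[(i+1)%4]-P[i];print(np.linalg.norm(e).round(4),np.degrees(np.arctan2(e[1],e[0])).round(1))
print('ctr',np.mean(P,0).round(4))
g=lambda u,v:(100+u/4,105+v/4)
print('lid flange top z .017');P=[]
for p in [(336,61),(552,70),(542,284),(324,272)]:
    q=pt(c,*g(*p),.017);P.append(q);print(q.round(4))
for i in range(4):
    e=P[(i+1)%4]-P[i];print(np.linalg.norm(e).round(4),np.degrees(np.arctan2(e[1],e[0])).round(1))
print('ctr',np.mean(P,0).round(4))
for p in [(137,368),(267,356),(122,488),(257,481)]: print('bulb',pt(c,*g(*p),.026).round(4))
print('bowl',pt(c,*g(536,514),.045).round(3),'squash',pt(c,*g(166,124),.034).round(3),'jar',pt(c,*f(588,627),.085).round(3))
print('yel',[pt(c,*g(*p),.02).round(3) for p in [(440,366),(178,652),(288,640)]])
print('board',[pt(c,*g(*p),.008).round(3) for p in [(57,313),(345,302),(350,557),(60,570)]])
E
```

```text
tub rim
[ 0.6353 -0.1037  0.07  ]
[ 0.6458 -0.264   0.07  ]
[ 0.4882 -0.2746  0.07  ]
[ 0.4746 -0.1149  0.07  ]
0.1606 -86.3
0.1579 -176.1
0.1603 94.9
0.1611 4.0
ctr [ 0.561  -0.1893  0.07  ]
post top
[ 0.4839 -0.0298  0.05  ]
[ 0.491  -0.0861  0.05  ]
[ 0.4353 -0.0952  0.05  ]
[ 0.4268 -0.0362  0.05  ]
0.0567 -82.9
0.0564 -170.7
0.0596 98.2
0.0575 6.4
ctr [ 0.4592 -0.0619  0.05  ]
lid flange top z .017
[0.7049 0.2663 0.017 ]
[0.6943 0.1074 0.017 ]
[0.5352 0.1189 0.017 ]
[0.5483 0.2773 0.017 ]
0.1593 -93.8
0.1595 175.9
0.159 85.3
0.157 -4.0
ctr [0.6207 0.1925 0.017 ]
bulb [0.4812 0.4109 0.026 ]
bulb [0.4872 0.3178 0.026 ]
bulb [0.3956 0.4219 0.026 ]
bulb [0.3977 0.3259 0.026 ]
bowl [0.368 0.127 0.045] squash [0.657 0.388 0.034] jar [ 0.35  -0.297  0.085]
yel [array([0.477, 0.194, 0.02 ]), array([0.278, 0.384, 0.02 ]), array([0.284, 0.306, 0.02 ])]
board [array([0.525, 0.473, 0.008]), array([0.527, 0.263, 0.008]), array([0.341, 0.263, 0.008]), array([0.339, 0.471, 0.008])]
```

```bash
cat >> h.py <<'E'
def go(target,zdir=None):
    """world target TCP; zdir: wanted world direction (deg, mod 180) of tool z"""
    s=sensors.observe();M=axes(s);d=M.T@(np.array(target)-s['tool_pos'])
    cur=np.degrees(np.arctan2(M[1,2],M[0,2])); tw=0
    if zdir is not None: tw=-(((zdir-cur)+90)%180-90)
    print('t',round(s['time'],2),'pos',s['tool_pos'].round(4),'zdir',cur.round(2),'| shift m',d.round(4),'twist',round(tw,2),'F',s['contact_force'].round(1))
TUBF=None
E
python3 - <<'E'
from h import *
go([.561,-.189,.2],4.4)
E
```

```text
t 0.25 pos [0.1714 0.4961 0.2514] zdir 70.93 | shift m [ 0.592   0.0517 -0.5202] twist 66.53 F [ 0.7  0.2 -0.4]
```

Emit:
send_rows --motion '[[[0.592, 0.05, -0.52, 66.5], [0.592, 0.05, -0.52, 66.5], [0.592, 0.05, -0.52, 66.5], [0.592, 0.05, -0.52, 66.5], [0.592, 0.05, -0.52, 66.5], [0.592, 0.05, -0.52, 66.5], [0.592, 0.05, -0.52, 66.5], [0.592, 0.05, -0.52, 66.5]]]' --gripper 1.0

```text
time: 1.05
tool_pos: [0.3694, 0.1474, 0.2265]
tool_rot: [-1.57, -0.0, -1.499]
contact_force: [1.2, 0.7, -0.4]
opening: 0.0917
```

```bash
python3 - <<'E'
from h import *
go([.561,-.189,.15],4.4)
E
```

```text
t 1.05 pos [0.3694 0.1474 0.2265] zdir 4.11 | shift m [0.3492 0.0767 0.1669] twist -0.29 F [ 1.2  0.7 -0.4]
```

Emit:
send_rows --motion '[[[0.349, 0.077, 0.167, 0], [0.349, 0.077, 0.167, 0], [0.349, 0.077, 0.167, 0], [0.349, 0.077, 0.167, 0], [0.349, 0.077, 0.167, 0], [0.349, 0.077, 0.167, 0], [0.349, 0.077, 0.167, 0], [0.349, 0.077, 0.167, 0]]]'

```text
time: 1.85
tool_pos: [0.5617, -0.191, 0.149]
tool_rot: [-1.57, -0.0, -1.5]
contact_force: [0.7, 0.8, -1.6]
opening: 0.092
```

Emit:
send_rows --motion '[[[0, 0, 0, 0], [0, 0, 0, 0]]]'

```text
time: 2.05
tool_pos: [0.5613, -0.1917, 0.1479]
tool_rot: [-1.572, 0.001, -1.502]
contact_force: [0.5, 0.6, -0.8]
opening: 0.0918
```

```bash
python3 - <<'E'
from h import *
go([.561,-.189,.045],4.4)
d=cam('scene');crop(d,60,30,300,210,3,'pics/a1.png')
E
```

```text
t 2.05 pos [ 0.5613 -0.1917  0.1479] zdir 3.97 | shift m [-0.0026  0.1029  0.    ] twist -0.43 F [ 0.5  0.6 -0.8]
```

View pics/a1.png

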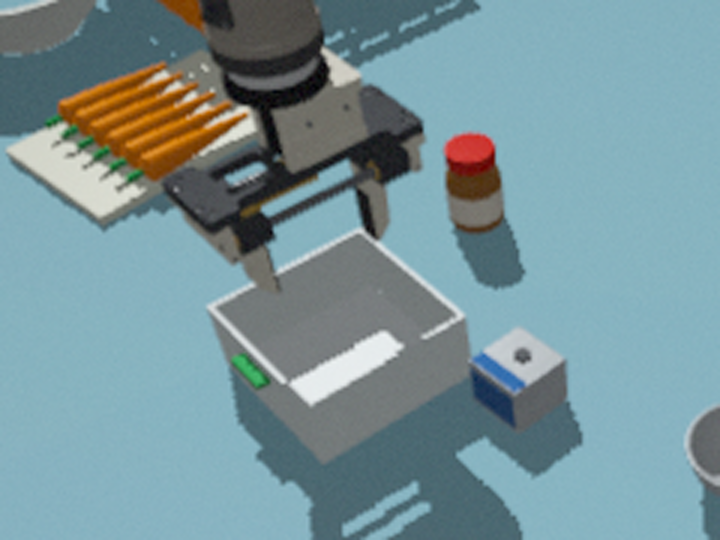

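The open gripper is above the tub at crop position (340,250), with its jaws along the tub's x. I'll lower it inside.

Emit:
send_rows --motion '[[[-0.002, 0.05, 0, -0.4], [-0.002, 0.095, 0, -0.4], [-0.002, 0.1, 0, -0.4], [-0.002, 0.1, 0, -0.4]]]'

```text
time: 2.5
tool_pos: [0.5605, -0.1872, 0.0488]
tool_rot: [-1.573, 0.002, -1.492]
contact_force: [0.3, 0.3, -0.2]
opening: 0.0916
```

Emit:
send_rows --motion '[[[-0.025, 0, 0, 0], [-0.05, 0, 0, 0], [-0.06, 0, 0, 0], [-0.065, 0, 0, 0]]]'

```text
time: 2.9
tool_pos: [0.5569, -0.1225, 0.0517]
tool_rot: [-1.569, -0.001, -1.49]
contact_force: [0.6, -5.3, 3.4]
opening: 0.0919
```

Emit:
send_rows --motion '[[[-0.006, 0, 0, 0], [-0.012, 0, 0, 0], [-0.018, 0, 0, 0]]]'

```text
time: 3.2
tool_pos: [0.5567, -0.1057, 0.0528]
tool_rot: [-1.566, -0.003, -1.491]
contact_force: [0.4, -5.6, 4.6]
opening: 0.092
```

```bash
python3 - <<'E'
from h import *
go([.561,-.189,.045],4.4)
d=cam('scene');crop(d,60,30,300,210,3,'pics/a2.png')
E
```

```text
t 3.2 pos [ 0.5567 -0.1057  0.0528] zdir 4.58 | shift m [ 0.0833  0.0081 -0.0024] twist 0.18 F [ 0.4 -5.6  4.6]
```

View pics/a2.png

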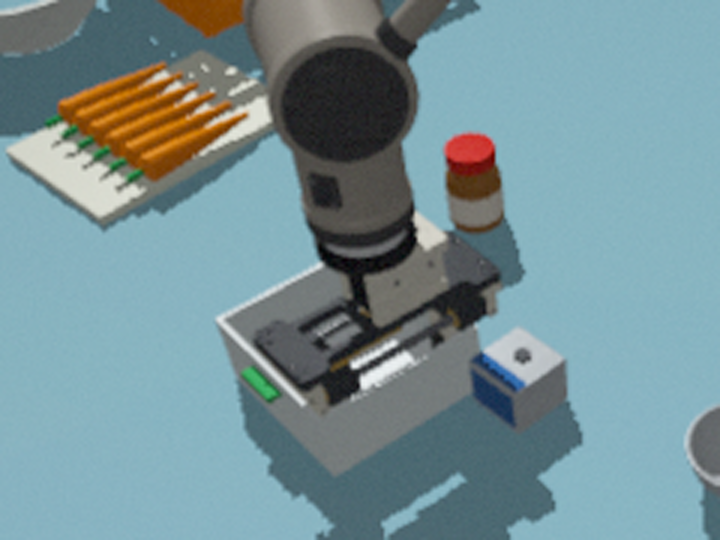

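```bash
cat >> h.py <<'E'
C0=np.array([.4926,-.0878])
def path(t0,t1,n,off=-.0125,z=.048,s0=.0625,s1=.030,ta=4.5,tb=97.5,C=C0):
    s=sensors.observe();M=axes(s);cur=np.degrees(np.arctan2(M[1,2],M[0,2]))
    print('t',round(s['time'],2),'pos',s['tool_pos'].round(4),'zdir',cur.round(2),'F',s['contact_force'].round(1))
    rows=[]
    for t in np.linspace(t0,t1,n+1)[1:]:
        k=s0+(s1-s0)*(t-ta)/(tb-ta);a=np.radians(t)
        p=C+np.array([[np.cos(a),-np.sin(a)],[np.sin(a),np.cos(a)]])@np.array([k,off])
        d=M.T@(np.array([*p,z])-s['tool_pos']); tw=-(((t-cur)+90)%180-90)
        rows.append([*d.round(3).tolist(),round(tw,1)])
    print(rows)
E
python3 - <<'E'
from h import *
path(4.5,24,8)
E
```

```text
t 3.25 pos [ 0.5564 -0.1047  0.0527] zdir 4.6 F [ 1.7 -3.8  2.8]
[[-0.012, 0.005, -0.0, np.float64(-2.3)], [-0.015, 0.005, -0.001, np.float64(-4.8)], [-0.017, 0.005, -0.001, np.float64(-7.2)], [-0.02, 0.005, -0.002, np.float64(-9.7)], [-0.022, 0.005, -0.003, np.float64(-12.1)], [-0.024, 0.005, -0.004, np.float64(-14.5)], [-0.027, 0.005, -0.005, np.float64(-17.0)], [-0.029, 0.005, -0.006, np.float64(-19.4)]]
```

Emit:
send_rows --motion '[[[-0.01, 0.003, 0, 0], [-0.015, 0.004, -0.001, -4.8], [-0.017, 0.005, -0.001, -7.2], [-0.02, 0.005, -0.002, -9.7], [-0.022, 0.005, -0.003, -12.1], [-0.024, 0.005, -0.004, -14.5], [-0.027, 0.005, -0.005, -17], [-0.029, 0.005, -0.006, -19.4]]]'

```text
time: 4.05
tool_pos: [0.552, -0.0782, 0.049]
tool_rot: [-1.56, -0.011, -1.15]
contact_force: [9.5, -5.9, 0.7]
opening: 0.0919
```

```bash
python3 - <<'E'
from h import *
path(24,48,8)
d=cam('scene');crop(d,60,30,300,210,3,'pics/a3.png')
d=cam('top');crop(d,250,90,420,250,4,'pics/a3t.png')
E
```

```text
t 4.05 pos [ 0.552  -0.0782  0.049 ] zdir 24.11 F [ 9.5 -5.9  0.7]
[[-0.006, 0.001, -0.003, np.float64(-2.9)], [-0.009, 0.001, -0.004, np.float64(-5.9)], [-0.011, 0.001, -0.004, np.float64(-8.9)], [-0.014, 0.001, -0.005, np.float64(-11.9)], [-0.016, 0.001, -0.006, np.float64(-14.9)], [-0.019, 0.001, -0.007, np.float64(-17.9)], [-0.021, 0.001, -0.009, np.float64(-20.9)], [-0.023, 0.001, -0.01, np.float64(-23.9)]]
```

View pics/a3.png

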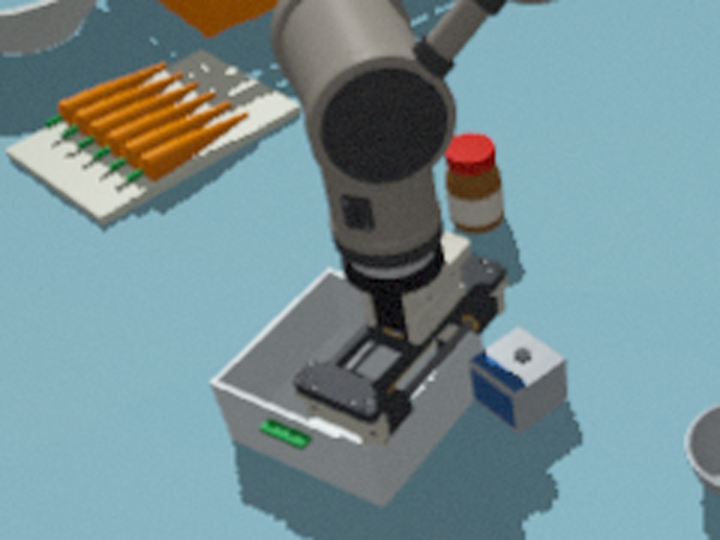

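View pics/a3t.png

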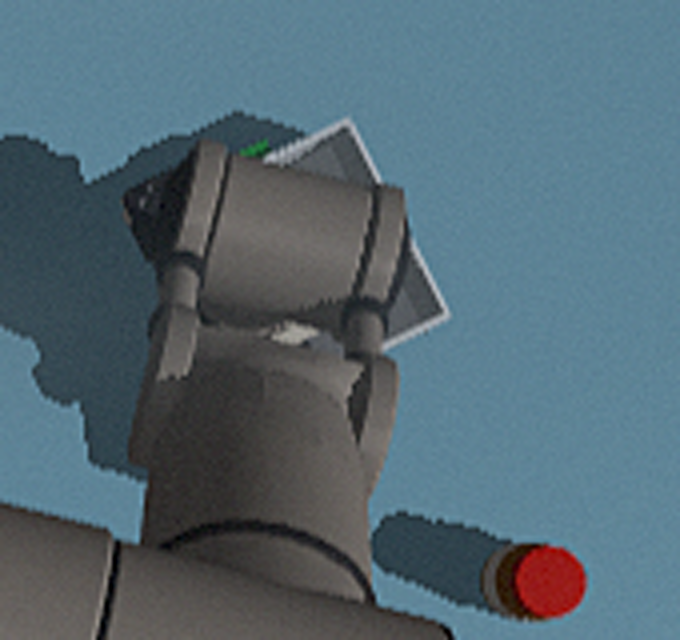

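The tub has turned to about 25° and is against the post. In the top crop its right edge runs from (350,120) to (448,316). I'll keep going.

Emit:
send_rows --motion '[[[-0.006, 0.001, -0.003, -2.9], [-0.009, 0.001, -0.004, -5.9], [-0.011, 0.001, -0.004, -8.9], [-0.014, 0.001, -0.005, -11.9], [-0.016, 0.001, -0.006, -14.9], [-0.019, 0.001, -0.007, -17.9], [-0.021, 0.001, -0.009, -20.9], [-0.023, 0.001, -0.01, -23.9]]]'

```text
time: 4.95
tool_pos: [0.5378, -0.0626, 0.0492]
tool_rot: [-1.561, -0.023, -0.731]
contact_force: [9.4, -4.1, 0.3]
opening: 0.0919
```

```bash
python3 - <<'E'
from h import *
path(48,72,8)
d=cam('scene');crop(d,60,30,300,210,3,'pics/a4.png')
E
```

```text
t 4.95 pos [ 0.5378 -0.0626  0.0492] zdir 48.11 F [ 9.4 -4.1  0.3]
[[-0.007, 0.001, -0.002, np.float64(-2.9)], [-0.009, 0.001, -0.003, np.float64(-5.9)], [-0.011, 0.001, -0.003, np.float64(-8.9)], [-0.013, 0.001, -0.004, np.float64(-11.9)], [-0.016, 0.001, -0.005, np.float64(-14.9)], [-0.018, 0.001, -0.006, np.float64(-17.9)], [-0.019, 0.001, -0.007, np.float64(-20.9)], [-0.021, 0.001, -0.008, np.float64(-23.9)]]
```

View pics/a4.png

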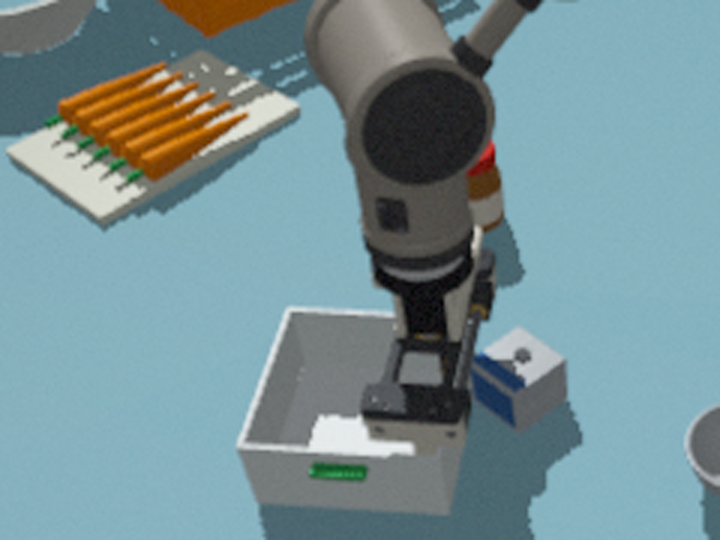

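It's about halfway, and the green tab is at (338,472). Next step.

Emit:
send_rows --motion '[[[-0.007, 0.001, -0.002, -2.9], [-0.009, 0.001, -0.003, -5.9], [-0.011, 0.001, -0.003, -8.9], [-0.013, 0.001, -0.004, -11.9], [-0.016, 0.001, -0.005, -14.9], [-0.018, 0.001, -0.006, -17.9], [-0.019, 0.001, -0.007, -20.9], [-0.021, 0.001, -0.008, -23.9]]]'

```text
time: 5.8
tool_pos: [0.5217, -0.0552, 0.0494]
tool_rot: [-1.569, -0.037, -0.31]
contact_force: [13.1, 0.2, 0.4]
opening: 0.0921
```

```bash
python3 - <<'E'
from h import *
path(72,97.5,8)
d=cam('scene');crop(d,60,30,300,210,3,'pics/a5.png')
E
```

```text
t 5.8 pos [ 0.5217 -0.0552  0.0494] zdir 72.27 F [13.1  0.2  0.4]
[[-0.007, 0.001, -0.002, np.float64(-2.9)], [-0.009, 0.001, -0.002, np.float64(-6.1)], [-0.011, 0.001, -0.003, np.float64(-9.3)], [-0.013, 0.001, -0.004, np.float64(-12.5)], [-0.015, 0.001, -0.004, np.float64(-15.7)], [-0.016, 0.001, -0.005, np.float64(-18.9)], [-0.018, 0.001, -0.006, np.float64(-22.0)], [-0.019, 0.001, -0.007, np.float64(-25.2)]]
```

View pics/a5.png

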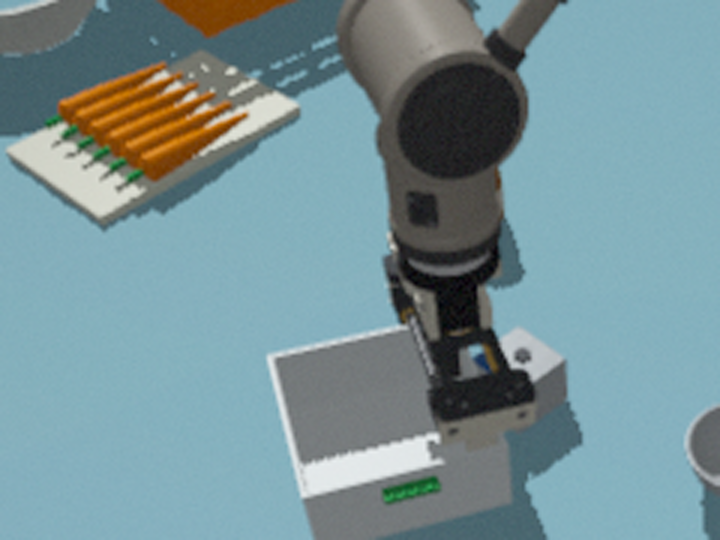

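Emit:
send_rows --motion '[[[-0.007, 0.001, -0.002, -2.9], [-0.009, 0.001, -0.002, -6.1], [-0.011, 0.001, -0.003, -9.3], [-0.013, 0.001, -0.004, -12.5], [-0.015, 0.001, -0.004, -15.7], [-0.016, 0.001, -0.005, -18.9], [-0.018, 0.001, -0.006, -22], [-0.019, 0.001, -0.007, -25.2]]]'

```text
time: 6.65
tool_pos: [0.5072, -0.0554, 0.0496]
tool_rot: [-1.587, -0.047, 0.134]
contact_force: [18.7, 14.2, 0.1]
opening: 0.0924
```

```bash
python3 - <<'E'
from h import *
path(97,97.5,1)
d=cam('scene');crop(d,60,30,300,210,3,'pics/a6.png')
d=cam('top');crop(d,230,90,400,250,4,'pics/a6t.png')
E
```

```text
t 6.65 pos [ 0.5072 -0.0554  0.0496] zdir 97.66 F [18.7 14.2  0.1]
[[-0.006, 0.001, -0.0, np.float64(0.2)]]
```

View pics/a6.png

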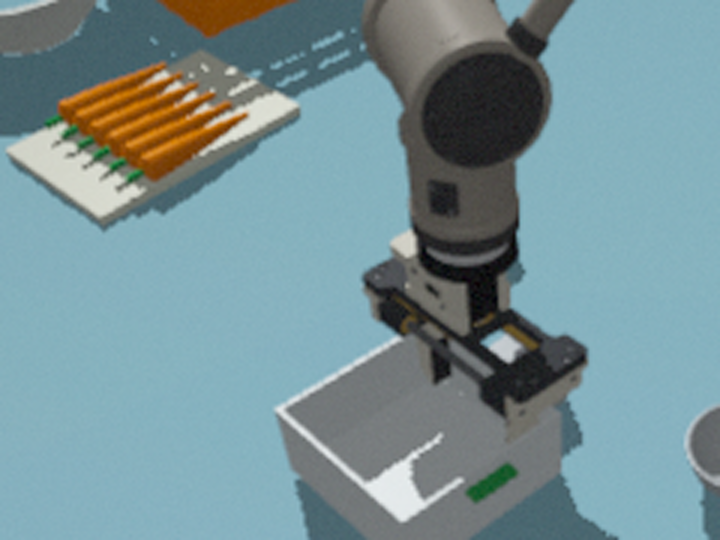

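View pics/a6t.png

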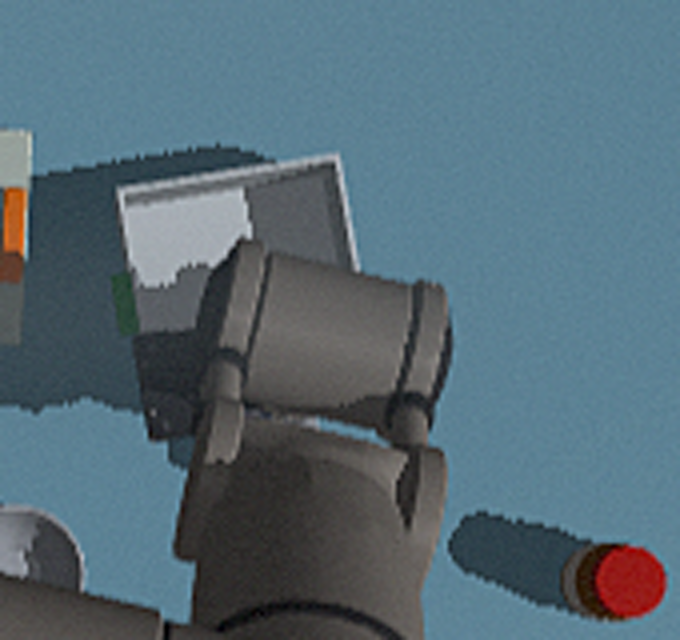

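```bash
python3 - <<'E'
from h import *
c=cam('top')
a=pt(c,230+117/4,90+188/4,.07);b=pt(c,230+338/4,90+157/4,.07);print(a,b)
e=a-b;print(np.linalg.norm(e),np.degrees(np.arctan2(e[1],e[0])))
y=np.radians(97.5);R=np.array([[np.cos(y),-np.sin(y)],[np.sin(y),np.cos(y)]])
ctr=np.array([.459,-.062])-.11*R[:,1];print(ctr)
print(ctr+R@[.08,-.08],ctr+R@[-.08,-.08])
m=(a+b)[:2]/2; print('tub ctr est',m+R@[0,.08], 'post local', R.T@(m+R@[0,.08]-np.array([.459,-.062])))
E
```

```text
[0.63797686 0.04794904 0.07      ] [ 0.65642765 -0.1100445   0.07      ]
0.15906724989460957 96.66093938503234
[ 0.56805893 -0.04764212]
[0.63693243 0.04211557] [ 0.65781662 -0.11651561]
tub ctr est [ 0.56788667 -0.04148983] post local [ 0.00612214 -0.11063224]
```

Emit:
send_rows --motion '[[[0.003, 0, 0, 0], [0.003, 0, -0.003, 0], [0.003, 0, -0.006, 0], [0.003, 0, -0.009, 0]]]'

```text
time: 7.2
tool_pos: [0.5109, -0.0639, 0.0495]
tool_rot: [-1.586, -0.046, 0.133]
contact_force: [0.5, 3.3, -0.8]
opening: 0.0918
```

```bash
cat >> h.py <<'E'
def tubchk(u1,v1,u2,v2,py=97.5,pc=(.459,-.062)):
    c=cam('top');a=pt(c,u1,v1,.07);b=pt(c,u2,v2,.07);e=a-b
    yaw=np.degrees(np.arctan2(e[1],e[0]));y=np.radians(yaw);R=lambda y:np.array([[np.cos(y),-np.sin(y)],[np.sin(y),np.cos(y)]])
    ctr=(a+b)[:2]/2+R(y)@[0,.08];print('len',np.linalg.norm(e),'yaw',yaw,'ctr',ctr,'in post',R(np.radians(py)).T@(ctr-np.array(pc)))
E
python3 - <<'E'
from h import *
st()
d=cam('top');crop(d,230,90,400,250,4,'pics/a7t.png')
E
```

```text
t 7.2 pos [ 0.5109 -0.0639  0.0495] rot [-1.586 -0.046  0.133] F [ 0.5  3.3 -0.8] op 0.0918
```

View pics/a7t.png

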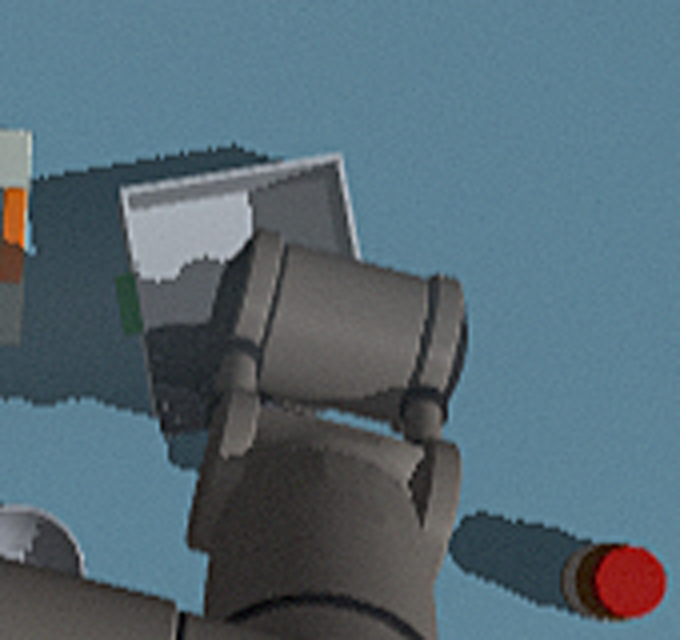

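Emit:
send_rows --motion '[[[0, 0, -0.003, 0], [0, 0, -0.005, 0], [-0.001, 0, -0.006, 0]]]'

```text
time: 7.55
tool_pos: [0.511, -0.0705, 0.0495]
tool_rot: [-1.586, -0.046, 0.132]
contact_force: [2.0, 4.2, -0.4]
opening: 0.0922
```

Emit:
send_rows --motion '[[[0, 0, 0.004, 0], [-0.002, 0, 0.008, 0], [-0.005, 0, 0.008, 0], [-0.008, 0, 0.008, 0], [-0.011, 0, 0.008, 0]]]'

```text
time: 8.05
tool_pos: [0.5081, -0.0638, 0.0505]
tool_rot: [-1.59, -0.067, 0.131]
contact_force: [40.7, 17.5, -24.6]
opening: 0.0916
```

Emit:
send_rows --motion '[[[0.008, 0, 0, 0], [0.02, 0, 0, 0], [0.04, 0, 0, 0], [0.04, -0.05, 0, 0], [0.04, -0.1, 0, 0], [0.04, -0.12, 0, 0]]]'

```text
time: 8.65
tool_pos: [0.5405, -0.0576, 0.1767]
tool_rot: [-1.593, -0.071, 0.131]
contact_force: [1.2, -0.0, -1.1]
opening: 0.0917
```

```bash
python3 - <<'E'
from h import *
go([.45,.3,.22],90)
E
```

```text
t 8.65 pos [ 0.5405 -0.0576  0.1767] zdir 97.42 | shift m [-0.0398 -0.0543  0.3653] twist 7.42 F [ 1.2 -0.  -1.1]
```

```bash
python3 - <<'E'
from h import *
M=axes();print(M.round(3))
d=cam('top');cv2.imwrite('pics/b0.png',d['frame'][:,:,::-1])
d=cam('scene');crop(d,60,30,300,210,3,'pics/b0s.png')
print(sensors.observe()['qpos'].round(3))
E
```

```text
[[ 0.989  0.074 -0.129]
 [ 0.13  -0.012  0.991]
 [ 0.071 -0.997 -0.022]]
[-0.251  0.411  1.647  0.007  1.008 -1.955]
```

View pics/b0s.png

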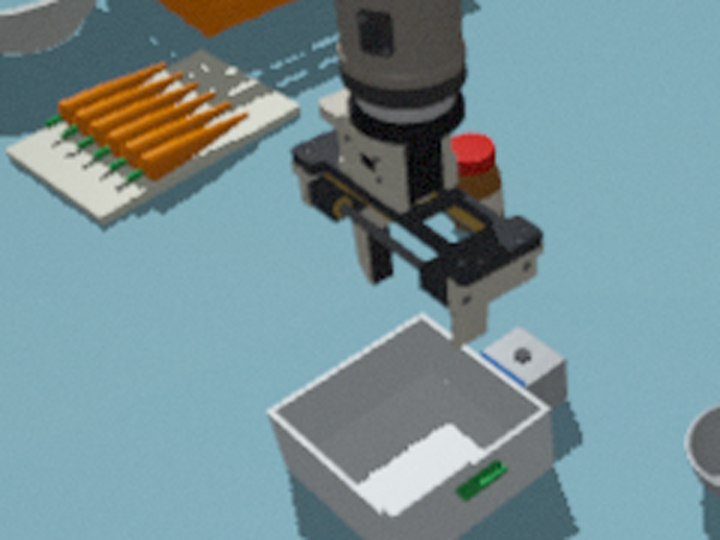

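```bash
python3 - <<'E'
from h import *
d=cam('top');crop(d,240,110,370,230,6,'pics/b1.png')
go([.375,-.073,.18],97.5)
E
```

```text
t 8.8 pos [ 0.5395 -0.0574  0.1739] zdir 97.41 | shift m [-0.1643 -0.0176  0.0056] twist -0.09 F [ 0.9 -0.7 -0.3]
```

View pics/b1.png

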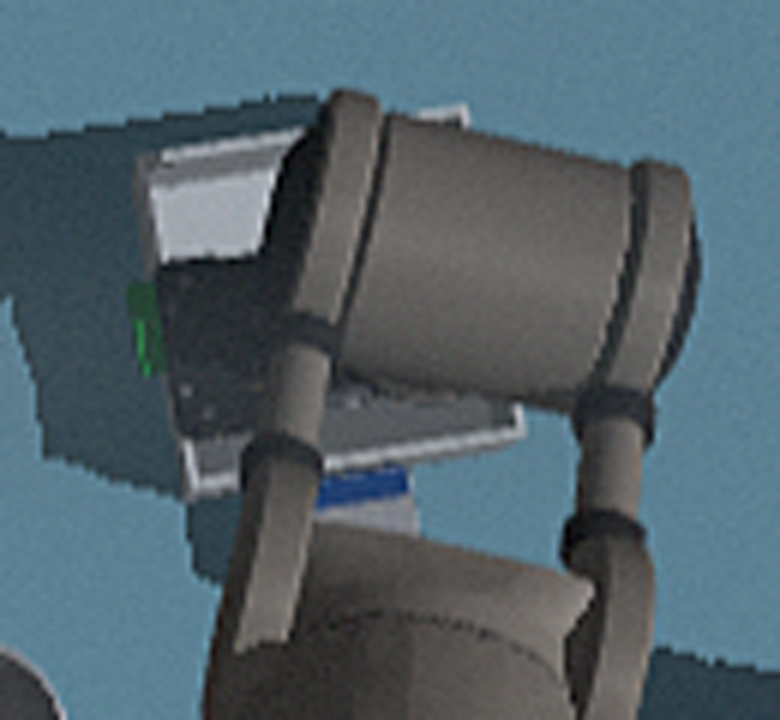

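Emit:
send_rows --motion '[[[-0.05, -0.02, 0, 0], [-0.1, -0.02, 0, 0], [-0.164, -0.02, 0.006, 0], [-0.164, -0.02, 0.006, 0], [-0.164, -0.02, 0.006, 0], [-0.164, -0.02, 0.006, 0]]]' --gripper 0.0

```text
time: 9.4
tool_pos: [0.3753, -0.0727, 0.1819]
tool_rot: [-1.591, -0.069, 0.13]
contact_force: [0.4, -1.5, 0.2]
opening: 0.0484
```

```bash
python3 - <<'E'
from h import *
go([.375,-.073,.045],97.5)
d=cam('top');crop(d,240,110,370,230,6,'pics/b2.png')
E
```

```text
t 9.4 pos [ 0.3753 -0.0727  0.1819] zdir 97.37 | shift m [-0.0097  0.1365  0.0026] twist -0.13 F [ 0.4 -1.5  0.2]
```

View pics/b2.png

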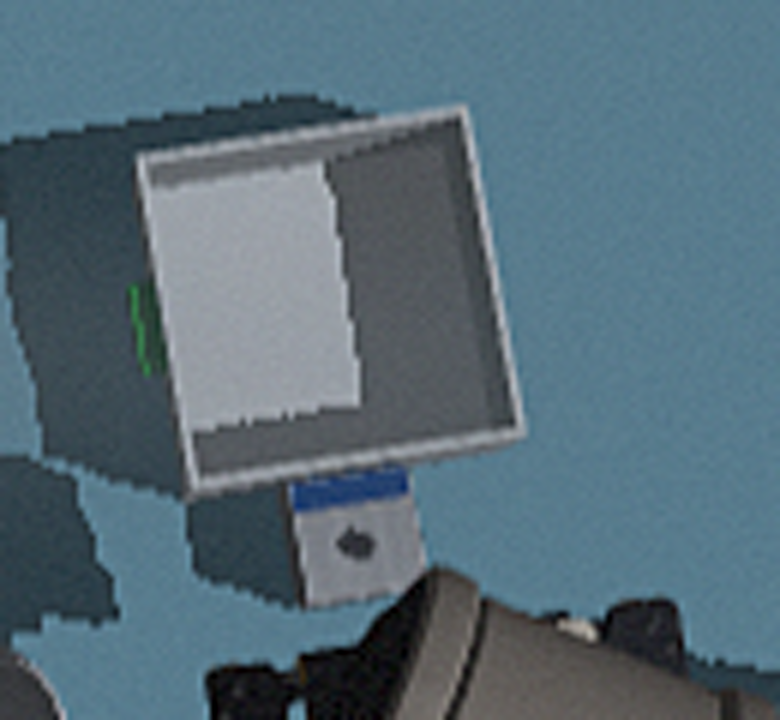

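```bash
python3 - <<'E'
from h import *
c=cam('top');f=lambda u,v:(240+u/6,110+v/6)
P=[pt(c,*f(*p),.07) for p in[(137,155),(466,107),(524,435),(188,495)]]
for i in range(4):
    e=P[(i+1)%4]-P[i];print(np.linalg.norm(e).round(4),np.degrees(np.arctan2(e[1],e[0])).round(1))
ctr=np.mean(P,0);print(ctr)
# post left & right edges
a=pt(c,*f(290,490),.05);b=pt(c,*f(305,605),.05);e=pt(c,*f(408,468),.05);d=pt(c,*f(428,590),.05)
for q in(a,e,d,b):print(q.round(4))
pc=(b+d+a+e)/4
print('post ctr',pc,'bottom edge',np.degrees(np.arctan2(*(b-d)[1::-1])),np.linalg.norm(b-d))
for py in(97,98):
  y=np.radians(py);R=np.array([[np.cos(y),-np.sin(y)],[np.sin(y),np.cos(y)]]);print('tub in post',R.T@(ctr-np.array(pc))[:2])
E
```

```text
0.1581 -83.0
0.1586 -172.6
0.1605 98.5
0.163 6.6
[ 0.57089474 -0.05058077  0.07      ]
[ 0.482  -0.0307  0.05  ]
[ 0.4909 -0.0873  0.05  ]
[ 0.4327 -0.0944  0.05  ]
[ 0.4273 -0.0358  0.05  ]
post ctr [ 0.45821307 -0.06203986  0.05      ] bottom edge 95.27863097146094 0.05882258337323257
tub in post [-0.00235877 -0.11323826]
tub in post [-0.00433469 -0.11317985]
```

Emit:
send_rows --motion '[[[-0.01, 0.05, 0.003, 0], [-0.01, 0.1, 0.003, 0], [-0.01, 0.137, 0.003, 0], [-0.01, 0.142, 0.003, 0], [-0.01, 0.142, 0.003, 0]]]' --gripper 0.0

```text
time: 10.0
tool_pos: [0.3761, -0.0725, 0.0391]
tool_rot: [-1.59, -0.067, 0.131]
contact_force: [0.1, 0.3, 0.8]
opening: 0.0021
```

Emit:
send_rows --motion '[[[0.03, 0.003, 0, 0], [0.04, 0.003, 0, 0], [0.045, 0.004, 0, 0], [0.05, 0.004, 0, 0]]]'

```text
time: 10.4
tool_pos: [0.4213, -0.0656, 0.039]
tool_rot: [-1.588, -0.057, 0.134]
contact_force: [-28.1, -16.1, 15.2]
opening: 0.0001
```

```bash
python3 - <<'E'
from h import *
st();print(axes()[:,1].round(4))
d=cam('scene');crop(d,60,30,300,210,3,'pics/b3s.png')
E
```

```text
t 10.4 pos [ 0.4213 -0.0656  0.039 ] rot [-1.588 -0.057  0.134] F [-28.1 -16.1  15.2] op 0.0001
[ 0.0591 -0.0093 -0.9982]
```

View pics/b3s.png

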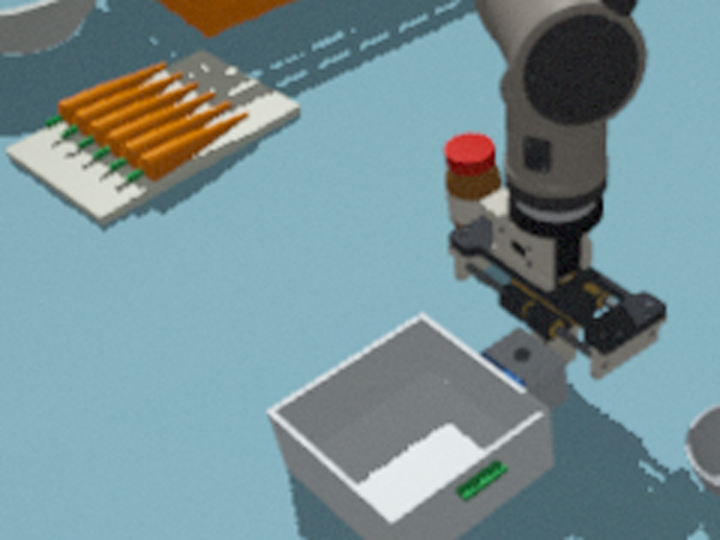

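Emit:
send_rows --motion '[[[0.004, -0.001, -0.002, 0], [0.007, -0.001, -0.002, 0], [0.008, -0.001, -0.002, 0]]]'

```text
time: 10.75
tool_pos: [0.4216, -0.0659, 0.0403]
tool_rot: [-1.583, -0.041, 0.136]
contact_force: [-28.7, -15.7, 15.7]
opening: 0.0003
```

Emit:
send_rows --motion '[[[0.004, -0.001, -0.001, 0], [0.007, -0.001, -0.001, 0], [0.008, -0.001, -0.001, 0]]]'

```text
time: 11.05
tool_pos: [0.4219, -0.0658, 0.0418]
tool_rot: [-1.58, -0.026, 0.139]
contact_force: [-30.4, -18.2, 17.0]
opening: 0.0004
```

Emit:
send_rows --motion '[[[0.004, -0.001, -0.001, 0], [0.007, -0.001, -0.001, 0], [0.008, -0.001, -0.001, 0]]]'

```text
time: 11.35
tool_pos: [0.4221, -0.0657, 0.0433]
tool_rot: [-1.577, -0.01, 0.141]
contact_force: [-30.4, -18.1, 18.6]
opening: 0.0002
```

Emit:
send_rows --motion '[[[0.003, -0.001, -0.001, 0], [0.005, -0.001, -0.001, 0], [0.006, -0.001, -0.001, 0]]]'

```text
time: 11.65
tool_pos: [0.4222, -0.066, 0.0451]
tool_rot: [-1.574, 0.001, 0.143]
contact_force: [-25.6, -14.2, 18.2]
opening: 0.0003
```

Emit:
send_rows --motion '[[[-0.02, 0, 0, 0], [-0.04, -0.01, 0, 0], [-0.04, -0.06, 0, 0], [-0.04, -0.11, 0, 0], [-0.04, -0.13, 0, 0], [-0.04, -0.13, 0, 0]]]'

```text
time: 12.25
tool_pos: [0.3843, -0.0718, 0.1793]
tool_rot: [-1.579, -0.007, 0.144]
contact_force: [-0.5, -1.0, 0.4]
opening: 0.0001
```

```bash
python3 - <<'E'
from h import *
st();print(axes()[:,1].round(4))
c=cam('top');crop(c,240,110,370,230,6,'pics/b4.png')
d=cam('scene');crop(d,120,90,280,210,5,'pics/b4s.png')
E
```

```text
t 12.25 pos [ 0.3843 -0.0718  0.1793] rot [-1.579 -0.007  0.144] F [-0.5 -1.   0.4] op 0.0001
[ 0.0081 -0.0072 -0.9999]
```

View pics/b4.png

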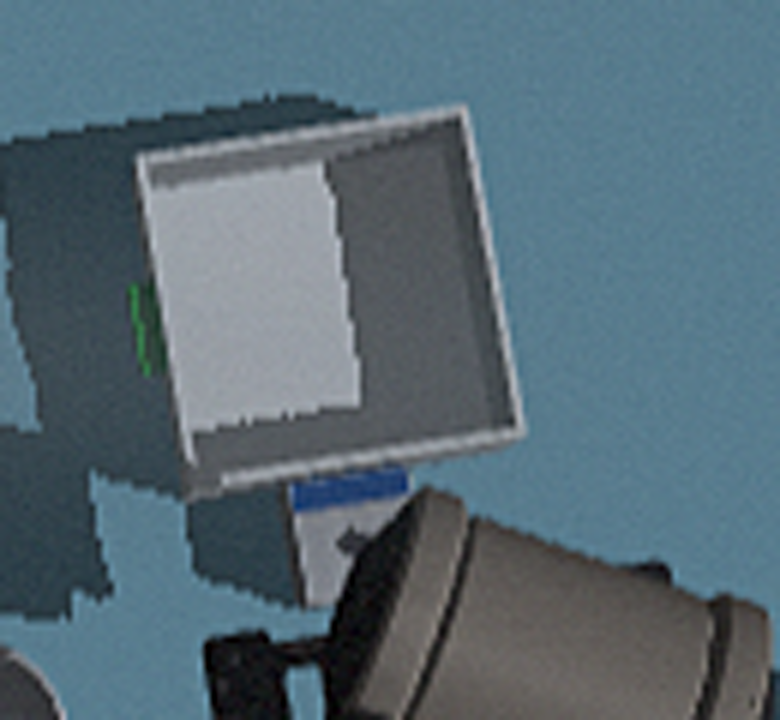

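View pics/b4s.png

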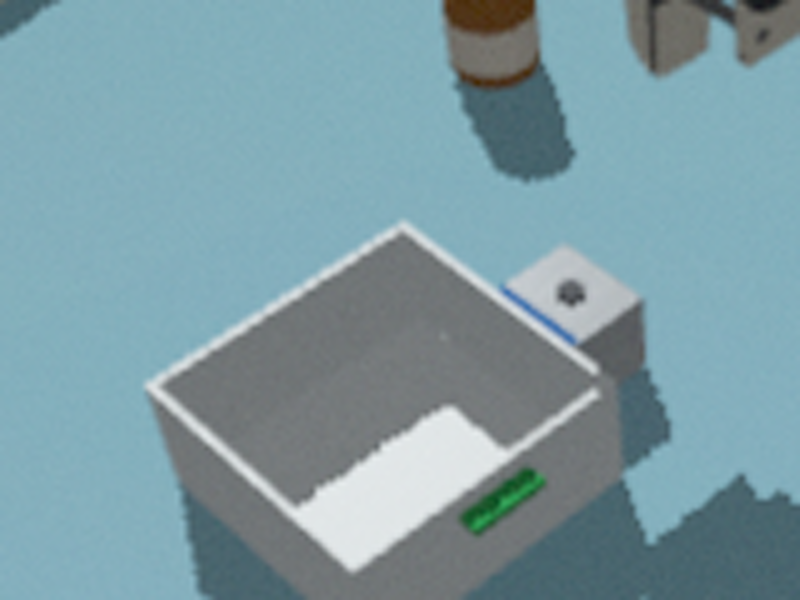

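```bash
python3 - <<'E'
from h import *
c=cam('scene');f=lambda u,v:(120+u/5-.4,90+v/5-.4)
P=[pt(c,*f(*p),.07) for p in[(352,573),(150,384),(403,223),(607,384)]]
for q in P:print(q.round(4))
for i in range(4):
    e=P[(i+1)%4]-P[i];print(np.linalg.norm(e).round(4),np.degrees(np.arctan2(e[1],e[0])).round(1))
ctr=np.mean(P,0);print(ctr)
b=pt(c,*f(642,299),.05);d=pt(c,*f(566,244),.05);h=pt(c,*f(570,292),.05)
print('post near corners',b,d,'len',np.linalg.norm(b-d),np.degrees(np.arctan2(*(b-d)[1::-1])),'hole',h)
for py in(96.5,97.5):
  y=np.radians(py);R=np.array([[np.cos(y),-np.sin(y)],[np.sin(y),np.cos(y)]]);pc=(b+d)[:2]/2-.03*R[:,1];print(pc,'tub in post',R.T@(ctr[:2]-pc))
c=cam('top');print('hole top view',pt(c,240+354/6,110+543/6,.05))
E
```

```text
[0.6447 0.0389 0.07  ]
[ 0.6627 -0.1193  0.07  ]
[ 0.5073 -0.1406  0.07  ]
[0.49  0.016 0.07 ]
0.1592 -83.5
0.1569 -172.2
0.1576 96.3
0.1564 8.4
[ 0.57618509 -0.05125874  0.07      ]
post near corners [ 0.43176928 -0.03672166  0.05      ] [ 0.43907857 -0.09416574  0.05      ] len 0.0579072321830241 97.25144647848873 hole [ 0.45779748 -0.06359401  0.05      ]
[ 0.46523108 -0.0620476 ] tub in post [-0.00184084 -0.11146212]
[ 0.46516727 -0.06152791] tub in post [-0.00430942 -0.11140845]
hole top view [ 0.45594678 -0.06015235  0.05      ]
```

```bash
python3 - <<'E'
from h import *
go([.570,-.051,.15],97.3)
E
```

```text
t 12.45 pos [ 0.3819 -0.0709  0.1745] zdir 98.21 | shift m [ 0.1891  0.024  -0.0071] twist 0.91 F [-0.5  0.4 -0.6]
```

Emit:
send_rows --motion '[[[0.05, 0, 0, 0.9], [0.1, 0.01, -0.005, 0.9], [0.15, 0.02, -0.007, 0.9], [0.189, 0.024, -0.007, 0.9], [0.189, 0.024, -0.007, 0.9], [0.189, 0.024, -0.007, 0.9]]]' --gripper 1.0

```text
time: 13.05
tool_pos: [0.569, -0.0504, 0.1475]
tool_rot: [-1.572, 0.007, 0.129]
contact_force: [-0.2, 0.7, 0.2]
opening: 0.0435
```

Emit:
send_rows --motion '[[[0, 0.04, 0, 0], [0, 0.08, 0, 0], [0, 0.102, 0, 0], [0, 0.102, 0, 0]]]'

```text
time: 13.45
tool_pos: [0.5644, -0.0503, 0.0424]
tool_rot: [-1.569, 0.015, 0.128]
contact_force: [0.2, -0.2, -1.0]
opening: 0.0761
```

Emit:
send_rows --motion '[[[0, 0, 0.004, 0], [0, 0, 0.008, 0], [0, 0, 0.01, 0]]]'

```text
time: 13.75
tool_pos: [0.5637, -0.0403, 0.044]
tool_rot: [-1.57, 0.013, 0.128]
contact_force: [-0.4, -3.2, -0.8]
opening: 0.0916
```

Emit:
send_rows --motion '[[[0, 0, 0.002, 0], [0, 0, 0.0035, 0], [0, 0, -0.009, 0], [-0.03, 0, -0.011, 0], [-0.05, 0, -0.011, 0], [-0.056, 0, -0.011, 0]]]'

```text
time: 14.35
tool_pos: [0.5083, -0.0589, 0.0447]
tool_rot: [-1.57, 0.014, 0.127]
contact_force: [7.3, 4.1, -5.4]
opening: 0.0919
```

Emit:
send_rows --motion '[[[-0.005, 0, 0, 0], [-0.009, 0, 0, 0], [-0.012, 0, 0, 0], [0, 0, 0, 0], [0.03, 0, 0, 0], [0.06, 0, 0, 0], [0.06, 0, 0, 0]]]'

```text
time: 15.05
tool_pos: [0.5721, -0.0514, 0.0443]
tool_rot: [-1.571, 0.008, 0.128]
contact_force: [-0.2, -0.4, 0.5]
opening: 0.0918
```

Emit:
send_rows --motion '[[[0, -0.05, 0, 0], [0, -0.1, 0, 0], [0, -0.15, 0, 0], [0, -0.15, 0, 0]]]'

```text
time: 15.45
tool_pos: [0.5766, -0.0521, 0.2017]
tool_rot: [-1.576, -0.004, 0.128]
contact_force: [0.1, -0.5, -0.4]
opening: 0.0919
```

```bash
python3 - <<'E'
from h import *
st();print(axes()[:,1].round(4))
go([.45,.32,.2],97)
E
```

```text
t 15.45 pos [ 0.5766 -0.0521  0.2017] rot [-1.576 -0.004  0.128] F [ 0.1 -0.5 -0.4] op 0.0919
[ 0.0048 -0.0041 -1.    ]
t 15.45 pos [ 0.5766 -0.0521  0.2017] zdir 97.33 | shift m [-0.0781 -0.0005  0.3852] twist 0.33 F [ 0.1 -0.5 -0.4]
```

```bash
cat >> h.py <<'E'
def bulbs(z=.026,fn=None):
    c=cam('top');f=c['frame'];hsv=cv2.cvtColor(f,cv2.COLOR_RGB2HSV)
    m=((hsv[...,1]<70)&(hsv[...,2]>120)).astype(np.uint8)
    n,l,s,ce=cv2.connectedComponentsWithStats(m)
    out=[]
    for i in range(1,n):
        if 60<s[i,4]<400 and 100<ce[i,0]<260 and 150<ce[i,1]<300:
            (u,v),r=cv2.minEnclosingCircle(np.argwhere(l==i)[:,::-1].astype(np.float32))
            out.append(pt(c,u,v,z));print('px',ce[i].round(1),'encl',round(u,1),round(v,1),round(r,1),'area',s[i,4],pt(c,u,v,z).round(4),'cen',pt(c,*ce[i],z).round(4))
    if fn: crop(c,100,105,260,285,3,fn)
    return out
E
python3 - <<'E'
from h import *
bulbs(fn='pics/g0.png')
E
```

```text
px [148.8 184.9] encl 149.5 185.0 11.9 area 130 [0.5147 0.3671 0.026 ] cen [0.5149 0.3691 0.026 ]
px [167.9 194.1] encl 166.9 193.7 7.0 area 118 [0.4882 0.3173 0.026 ] cen [0.4867 0.3146 0.026 ]
px [135.5 197.3] encl 134.1 196.7 7.3 area 122 [0.482  0.4114 0.026 ] cen [0.4803 0.4073 0.026 ]
px [165.3 225.5] encl 164.0 225.1 7.2 area 118 [0.3982 0.3268 0.026 ] cen [0.3969 0.323  0.026 ]
px [131.6 227.4] encl 130.7 227.1 7.0 area 120 [0.3953 0.4212 0.026 ] cen [0.3944 0.4186 0.026 ]
```

View pics/g0.png

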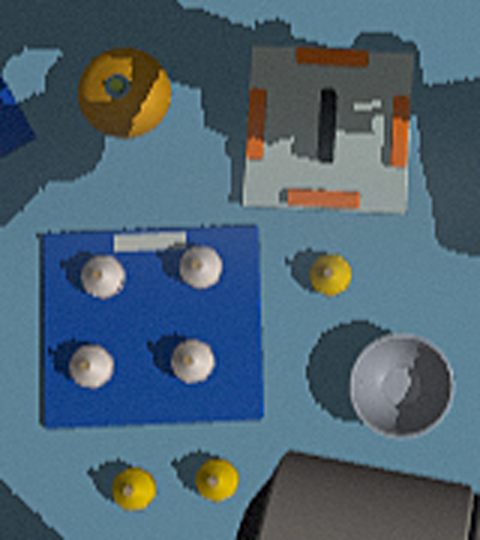

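```bash
python3 - <<'E'
from h import *
go([.488,.317,.13],52)
E
```

```text
t 15.5 pos [ 0.5751 -0.0518  0.1982] zdir 97.33 | shift m [-0.0392  0.0672  0.3771] twist 45.33 F [0.1 0.2 0.3]
```

Emit:
send_rows --motion '[[[-0.039, 0.067, 0.377, 45.3], [-0.039, 0.067, 0.377, 45.3], [-0.039, 0.067, 0.377, 45.3], [-0.039, 0.067, 0.377, 45.3], [-0.039, 0.067, 0.377, 45.3], [-0.039, 0.067, 0.377, 45.3], [-0.039, 0.067, 0.377, 45.3], [-0.039, 0.067, 0.377, 45.3]]]' --gripper 0.65

```text
time: 16.3
tool_pos: [0.4868, 0.3176, 0.1284]
tool_rot: [-1.576, -0.0, -0.663]
contact_force: [0.4, -0.5, 0.1]
opening: 0.0595
```

```bash
python3 - <<'E'
from h import *
go([.488,.317,.037],52)
E
```

```text
t 16.3 pos [0.4868 0.3176 0.1284] zdir 52.01 | shift m [0.0013 0.0914 0.0007] twist 0.01 F [ 0.4 -0.5  0.1]
```

Emit:
send_rows --motion '[[[0.001, 0.045, 0.001, 0], [0.001, 0.075, 0.001, 0], [0.001, 0.088, 0.001, 0], [0.001, 0.089, 0.001, 0]]]'

```text
time: 16.7
tool_pos: [0.4865, 0.3164, 0.037]
tool_rot: [-1.581, 0.002, -0.663]
contact_force: [0.9, 0.2, -0.4]
opening: 0.0598
```

Emit:
send_rows --motion '[[[0, 0, 0, 0], [0, 0, 0, 0], [0, 0, 0, 0], [0, 0, 0, 0], [0, 0, 0, 0]]]' --gripper 0.0 --grip_force 15

```text
time: 17.2
tool_pos: [0.4875, 0.3165, 0.0383]
tool_rot: [-1.578, 0.001, -0.663]
contact_force: [0.5, -0.9, 6.3]
opening: 0.0387
```

Emit:
send_rows --motion '[[[0, -0.04, 0, 0], [0, -0.09, 0, 0], [0, -0.13, 0, 0], [0, -0.13, 0, 0]]]'

```text
time: 17.6
tool_pos: [0.4908, 0.3187, 0.1746]
tool_rot: [-1.568, -0.004, -0.663]
contact_force: [1.3, -0.2, -1.1]
opening: 0.0386
```

```bash
cat >> h.py <<'E'
TC=np.array([.570,-.048]);TY=97.3
def tl(x,y):
    a=np.radians(TY);return TC+np.array([[np.cos(a),-np.sin(a)],[np.sin(a),np.cos(a)]])@np.array([x,y])
E
python3 - <<'E'
from h import *
d=cam('scene');crop(d,240,120,512,384,2,'pics/g1.png')
for p in[(34,34),(-34,34),(-34,-34),(34,-34)]: print(p,tl(p[0]/1000,p[1]/1000).round(4))
go([*tl(-.034,.034),.16],52.3)
E
```

```text
(34, 34) [ 0.532  -0.0186]
(-34, 34) [ 0.5406 -0.086 ]
(-34, -34) [ 0.608  -0.0774]
(34, -34) [ 0.5994 -0.01  ]
t 17.65 pos [0.4894 0.3179 0.1714] zdir 51.99 | shift m [ 0.2891  0.0125 -0.2868] twist -0.31 F [-0.9  0.  -1.4]
```

View pics/g1.png

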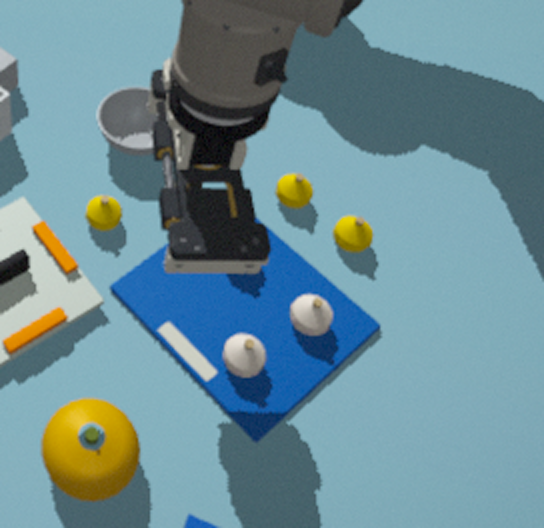

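The gripper holds a head, with the opening at 38.6 mm. I'll carry it to the tub-local spot (-34,-34).

```bash
python3 - <<'E'
from h import *
go([*tl(-.034,-.034),.16],52.3)
E
```

```text
t 17.65 pos [0.4894 0.3179 0.1714] zdir 51.99 | shift m [ 0.3369  0.0125 -0.2384] twist -0.31 F [-0.9  0.  -1.4]
```

Emit:
send_rows --motion '[[[0.337, 0.0, -0.238, -0.3], [0.337, 0.0, -0.238, -0.3], [0.337, 0.0, -0.238, -0.3], [0.337, 0.0, -0.238, -0.3], [0.337, 0.01, -0.238, -0.3], [0.337, 0.01, -0.238, -0.3], [0.337, 0.01, -0.238, -0.3], [0.337, 0.01, -0.238, -0.3]]]'

```text
time: 18.45
tool_pos: [0.604, -0.0671, 0.161]
tool_rot: [-1.574, 0.001, -0.658]
contact_force: [1.0, 1.5, -0.4]
opening: 0.0386
```

Emit:
send_rows --motion '[[[0, 0, 0, 0], [0, 0, 0, 0]]]'

```text
time: 18.65
tool_pos: [0.6029, -0.0681, 0.1586]
tool_rot: [-1.575, 0.005, -0.661]
contact_force: [-0.2, 0.4, 0.4]
opening: 0.0386
```

```bash
python3 - <<'E'
from h import *
go([*tl(-.034,-.034),.042],52.3)
d=cam('scene');crop(d,60,30,300,210,3,'pics/g2.png')
E
```

```text
t 18.65 pos [ 0.6029 -0.0681  0.1586] zdir 52.12 | shift m [ 0.0104  0.1166 -0.0037] twist -0.18 F [-0.2  0.4  0.4]
```

View pics/g2.png

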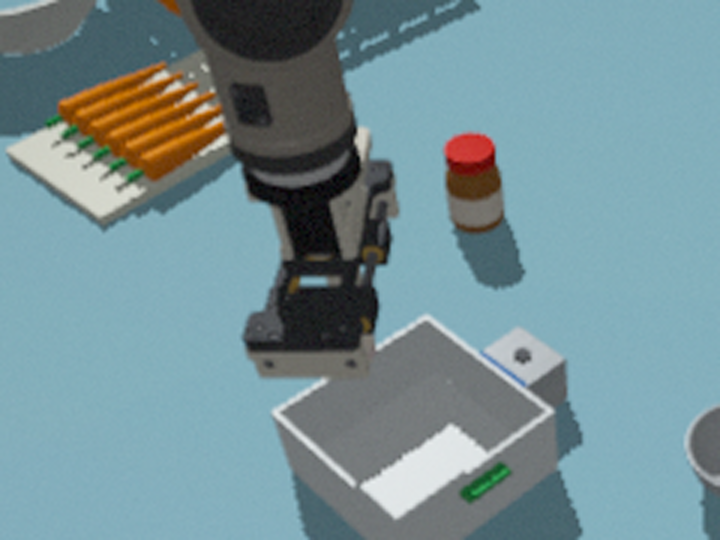

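Emit:
send_rows --motion '[[[0.01, 0.0, -0.004, -0.2], [0.01, 0.04, -0.004, -0.2], [0.01, 0.08, -0.004, -0.2], [0.01, 0.108, -0.004, -0.2], [0.01, 0.116, -0.004, -0.2], [0.01, 0.117, -0.004, -0.2]]]'

```text
time: 19.3
tool_pos: [0.6073, -0.0751, 0.0414]
tool_rot: [-1.576, 0.007, -0.654]
contact_force: [0.3, -0.4, 0.2]
opening: 0.0384
```

Emit:
send_rows --motion '[[[0, 0.001, 0, 0], [0, 0.001, 0, 0], [0, 0.001, 0, 0], [0, -0.01, 0, 0], [0, -0.05, 0, 0], [0, -0.1, 0, 0], [0, -0.11, 0, 0]]]' --gripper 0.54

```text
time: 20.0
tool_pos: [0.6112, -0.0759, 0.1589]
tool_rot: [-1.571, -0.004, -0.654]
contact_force: [0.8, -1.7, 0.0]
opening: 0.0492
```

```bash
python3 - <<'E'
from h import *
d=cam('scene');crop(d,60,30,300,210,3,'pics/g3.png')
bulbs(fn='pics/g3t.png')
go([.398,.3265,.13],52)
E
```

```text
px [149.5 185. ] encl 149.5 185.0 11.9 area 139 [0.5147 0.3671 0.026 ] cen [0.5146 0.367  0.026 ]
px [135.4 197.3] encl 134.1 196.7 7.3 area 125 [0.482  0.4114 0.026 ] cen [0.4803 0.4077 0.026 ]
px [232.  221.5] encl 235.0 226.5 15.4 area 144 [0.3882 0.1239 0.026 ] cen [0.4028 0.1321 0.026 ]
px [165.2 225.5] encl 164.0 225.1 7.2 area 120 [0.3982 0.3268 0.026 ] cen [0.3968 0.3233 0.026 ]
px [131.7 227.4] encl 130.6 226.9 7.1 area 121 [0.3957 0.4215 0.026 ] cen [0.3944 0.4185 0.026 ]
t 20.1 pos [ 0.6096 -0.0755  0.1551] zdir 52.51 | shift m [-0.4126  0.0248  0.1902] twist 0.51 F [ 0.1 -0.3 -0.3]
```

View pics/g3.png

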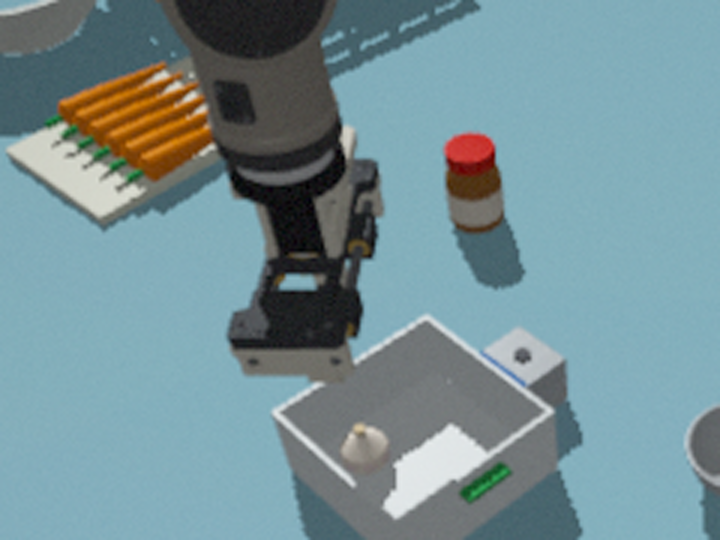

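The first head stands upright in the tub at (362,445). On to the next.

Emit:
send_rows --motion '[[[-0.413, 0.02, 0.19, 0.5], [-0.413, 0.02, 0.19, 0.5], [-0.413, 0.02, 0.19, 0.5], [-0.413, 0.02, 0.19, 0.5], [-0.413, 0.02, 0.19, 0.5], [-0.413, 0.02, 0.19, 0.5], [-0.413, 0.02, 0.19, 0.5], [-0.413, 0.02, 0.19, 0.5]]]' --gripper 0.65

```text
time: 20.9
tool_pos: [0.4205, 0.28, 0.1356]
tool_rot: [-1.575, 0.001, -0.663]
contact_force: [1.0, 0.6, 0.7]
opening: 0.0594
```

Emit:
send_rows --motion '[[[0, 0, 0, 0], [0, 0, 0, 0]]]'

```text
time: 21.1
tool_pos: [0.4191, 0.2804, 0.1344]
tool_rot: [-1.578, 0.002, -0.66]
contact_force: [1.7, 0.4, 0.6]
opening: 0.0595
```

```bash
python3 - <<'E'
from h import *
go([.398,.3265,.039],52)
d=cam('scene');crop(d,240,120,512,384,2,'pics/g4.png')
E
```

```text
t 21.1 pos [0.4191 0.2804 0.1344] zdir 52.17 | shift m [-0.0447  0.0953  0.0242] twist 0.17 F [1.7 0.4 0.6]
```

View pics/g4.png

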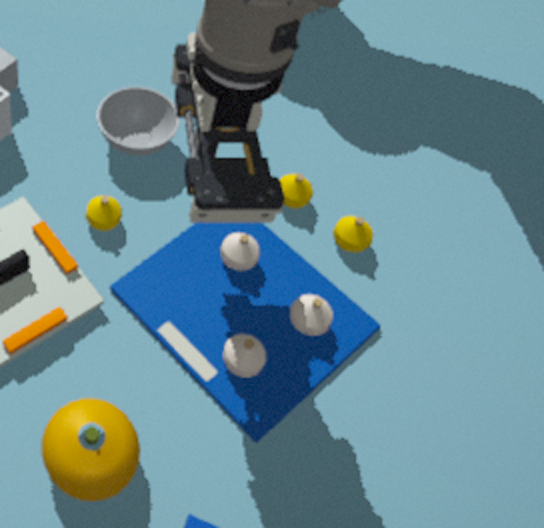

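Emit:
send_rows --motion '[[[-0.045, 0, 0.024, 0], [-0.045, 0.01, 0.024, 0], [-0.045, 0.05, 0.024, 0], [-0.045, 0.08, 0.024, 0], [-0.045, 0.094, 0.024, 0], [-0.045, 0.095, 0.024, 0]]]'

```text
time: 21.75
tool_pos: [0.3985, 0.3233, 0.0373]
tool_rot: [-1.582, 0.004, -0.665]
contact_force: [0.8, 0.5, 0.6]
opening: 0.0596
```

Emit:
send_rows --motion '[[[0, 0, 0, 0], [0, 0, 0, 0], [0, 0, 0, 0], [0, 0, 0, 0], [0, 0, 0, 0]]]' --gripper 0.0

```text
time: 22.25
tool_pos: [0.3991, 0.3234, 0.0381]
tool_rot: [-1.58, 0.003, -0.664]
contact_force: [1.7, -1.4, 3.9]
opening: 0.0386
```

Emit:
send_rows --motion '[[[0, -0.04, 0, 0], [0, -0.09, 0, 0], [0, -0.12, 0, 0], [0, -0.12, 0, 0]]]'

```text
time: 22.65
tool_pos: [0.402, 0.3256, 0.1627]
tool_rot: [-1.572, -0.001, -0.664]
contact_force: [0.6, 0.8, -0.8]
opening: 0.0385
```

```bash
python3 - <<'E'
from h import *
go([*tl(.034,.034),.15],52.3)
E
```

```text
t 22.65 pos [0.402  0.3256 0.1627] zdir 51.96 | shift m [ 0.3145  0.0131 -0.191 ] twist -0.34 F [ 0.6  0.8 -0.8]
```

Emit:
send_rows --motion '[[[0.314, 0.0, -0.191, -0.3], [0.314, 0.0, -0.191, -0.3], [0.314, 0.0, -0.191, -0.3], [0.314, 0.0, -0.191, -0.3], [0.314, 0.01, -0.191, -0.3], [0.314, 0.01, -0.191, -0.3], [0.314, 0.01, -0.191, -0.3], [0.314, 0.01, -0.191, -0.3]]]'

```text
time: 23.45
tool_pos: [0.5324, -0.0222, 0.152]
tool_rot: [-1.573, -0.001, -0.662]
contact_force: [0.0, 0.5, -0.2]
opening: 0.0384
```

Emit:
send_rows --motion '[[[0, 0, 0, 0], [0, 0, 0, 0]]]'

```text
time: 23.65
tool_pos: [0.5315, -0.0217, 0.1511]
tool_rot: [-1.573, 0.001, -0.663]
contact_force: [0.5, 0.3, -1.2]
opening: 0.0388
```

```bash
python3 - <<'E'
from h import *
go([*tl(.034,.034),.041],52.3)
E
```

```text
t 23.65 pos [ 0.5315 -0.0217  0.1511] zdir 52.03 | shift m [-0.0014  0.1101  0.003 ] twist -0.27 F [ 0.5  0.3 -1.2]
```

Emit:
send_rows --motion '[[[-0.001, 0.02, 0.003, 0], [-0.001, 0.06, 0.003, 0], [-0.001, 0.095, 0.003, 0], [-0.001, 0.108, 0.003, 0], [-0.001, 0.109, 0.003, 0]]]'

```text
time: 24.15
tool_pos: [0.5309, -0.0171, 0.0409]
tool_rot: [-1.575, 0.005, -0.661]
contact_force: [0.3, 0.2, -0.8]
opening: 0.0388
```

Emit:
send_rows --motion '[[[0, 0.001, 0, 0], [0, 0.001, 0, 0], [0, 0.001, 0, 0], [0, -0.01, 0, 0], [0, -0.05, 0, 0], [0, -0.1, 0, 0], [0, -0.12, 0, 0]]]' --gripper 0.54

```text
time: 24.85
tool_pos: [0.5337, -0.0175, 0.1667]
tool_rot: [-1.571, -0.002, -0.661]
contact_force: [0.9, -0.0, 0.1]
opening: 0.0497
```

```bash
python3 - <<'E'
from h import *
d=cam('scene');crop(d,60,30,300,210,3,'pics/g5.png')
bulbs(fn='pics/g5t.png')
go([.482,.411,.13],142)
E
```

```text
px [191.8 167. ] encl 194.8 166.4 15.3 area 244 [0.5654 0.236  0.026 ] cen [0.5637 0.2446 0.026 ]
px [149.4 185. ] encl 149.5 185.0 11.9 area 138 [0.5147 0.3671 0.026 ] cen [0.5145 0.3672 0.026 ]
px [135.5 197.3] encl 134.1 196.7 7.3 area 119 [0.482  0.4114 0.026 ] cen [0.4803 0.4073 0.026 ]
px [131.8 227.4] encl 130.8 227.2 7.0 area 118 [0.395 0.421 0.026] cen [0.3944 0.4183 0.026 ]
t 24.95 pos [ 0.5338 -0.0175  0.1658] zdir 52.13 | shift m [-0.304   0.0349  0.3065] twist -89.87 F [ 0.9 -0.3 -0.2]
```

View pics/g5.png

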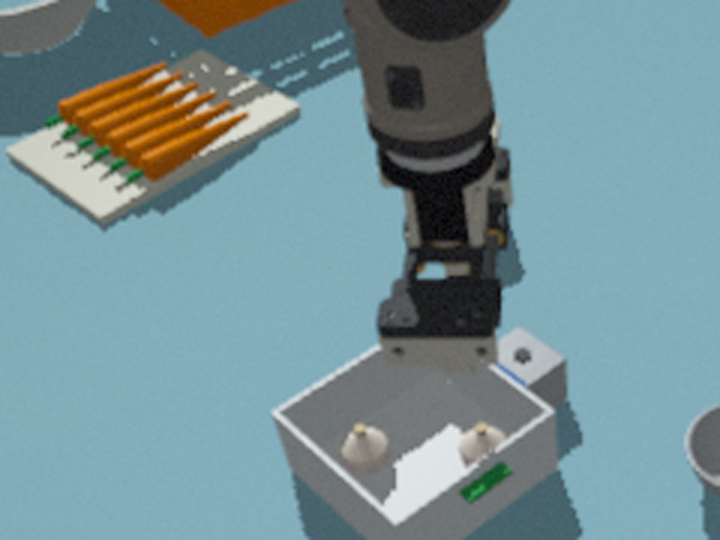

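Two heads are in the tub, at (362,445) and (482,440). The third is at (0.482,0.411).

Emit:
send_rows --motion '[[[-0.304, 0.025, 0.306, -89.9], [-0.304, 0.025, 0.306, -89.9], [-0.304, 0.025, 0.306, -89.9], [-0.304, 0.025, 0.306, -89.9], [-0.304, 0.025, 0.306, -89.9], [-0.304, 0.025, 0.306, -89.9], [-0.304, 0.025, 0.306, -89.9], [-0.304, 0.025, 0.306, -89.9]]]' --gripper 0.65

```text
time: 25.75
tool_pos: [0.4844, 0.3814, 0.1408]
tool_rot: [-1.574, 0.002, 0.545]
contact_force: [0.4, -0.1, 0.4]
opening: 0.0598
```

```bash
python3 - <<'E'
from h import *
go([.482,.411,.13],142)
E
```

```text
t 25.75 pos [0.4844 0.3814 0.1408] zdir 121.24 | shift m [0.0133 0.0107 0.0265] twist -20.76 F [ 0.4 -0.1  0.4]
```

Emit:
send_rows --motion '[[[0.013, 0.01, 0.026, -8], [0.013, 0.01, 0.026, -16], [0.013, 0.01, 0.026, -20.8], [0.013, 0.01, 0.026, -20.8], [0.013, 0.01, 0.026, -20.8]]]'

```text
time: 26.25
tool_pos: [0.4818, 0.41, 0.1303]
tool_rot: [-1.572, 0.004, 0.905]
contact_force: [-0.2, 0.6, 0.0]
opening: 0.0594
```

```bash
python3 - <<'E'
from h import *
go([.482,.411,.039],142)
d=cam('scene');crop(d,240,120,512,384,2,'pics/g6.png')
E
```

```text
t 26.25 pos [0.4818 0.41   0.1303] zdir 141.88 | shift m [0.0013 0.0913 0.0006] twist -0.12 F [-0.2  0.6  0. ]
```

View pics/g6.png

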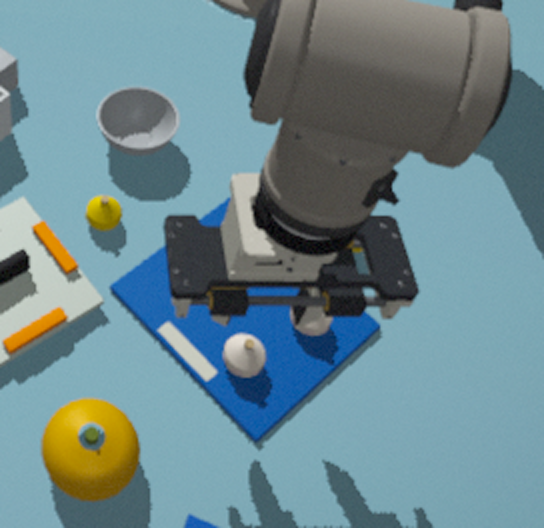

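Emit:
send_rows --motion '[[[0.001, 0.02, 0.001, 0], [0.001, 0.05, 0.001, 0], [0.001, 0.08, 0.001, 0], [0.001, 0.09, 0.001, 0], [0.001, 0.09, 0.001, 0]]]'

```text
time: 26.8
tool_pos: [0.4811, 0.4102, 0.0392]
tool_rot: [-1.571, 0.007, 0.904]
contact_force: [-0.0, -0.2, -0.3]
opening: 0.0596
```

Emit:
send_rows --motion '[[[0, 0, 0, 0], [0, 0, 0, 0], [0, 0, 0, 0], [0, 0, 0, 0], [0, 0, 0, 0]]]' --gripper 0.0

```text
time: 27.3
tool_pos: [0.4817, 0.4107, 0.0405]
tool_rot: [-1.572, 0.005, 0.904]
contact_force: [0.2, -0.4, 5.9]
opening: 0.0386
```

Emit:
send_rows --motion '[[[0, -0.04, 0, 0], [0, -0.09, 0, 0], [0, -0.12, 0, 0], [0, -0.12, 0, 0]]]'

```text
time: 27.7
tool_pos: [0.4839, 0.4126, 0.1661]
tool_rot: [-1.575, -0.005, 0.904]
contact_force: [-0.7, 0.3, -1.0]
opening: 0.0384
```

```bash
python3 - <<'E'
from h import *
go([*tl(.034,-.034),.15],142.3)
E
```

```text
t 27.7 pos [0.4839 0.4126 0.1661] zdir 141.81 | shift m [-0.2608  0.0164 -0.352 ] twist -0.49 F [-0.7  0.3 -1. ]
```

Emit:
send_rows --motion '[[[-0.261, 0.0, -0.352, -0.5], [-0.261, 0.0, -0.352, -0.5], [-0.261, 0.0, -0.352, -0.5], [-0.261, 0.0, -0.352, -0.5], [-0.261, 0.0, -0.352, -0.5], [-0.261, 0.01, -0.352, -0.5], [-0.261, 0.01, -0.352, -0.5], [-0.261, 0.01, -0.352, -0.5]]]'

```text
time: 28.5
tool_pos: [0.5889, 0.024, 0.1568]
tool_rot: [-1.574, -0.004, 0.913]
contact_force: [0.7, 1.0, -0.2]
opening: 0.0384
```

```bash
python3 - <<'E'
from h import *
go([*tl(.034,-.034),.14],142.3)
E
```

```text
t 28.5 pos [0.5889 0.024  0.1568] zdir 142.31 | shift m [-0.0205  0.0168 -0.0291] twist 0.01 F [ 0.7  1.  -0.2]
```

Emit:
send_rows --motion '[[[-0.02, 0.01, -0.029, 0], [-0.02, 0.017, -0.029, 0], [-0.02, 0.017, -0.029, 0], [-0.02, 0.017, -0.029, 0]]]'

```text
time: 28.9
tool_pos: [0.599, -0.0085, 0.1392]
tool_rot: [-1.572, -0.004, 0.914]
contact_force: [0.3, 0.5, -0.5]
opening: 0.0385
```

```bash
python3 - <<'E'
from h import *
go([*tl(.034,-.034),.043],142.3)
d=cam('scene');crop(d,60,30,300,210,3,'pics/g7.png')
E
```

```text
t 28.9 pos [ 0.599  -0.0085  0.1392] zdir 142.35 | shift m [-0.0013  0.0962 -0.0011] twist 0.05 F [ 0.3  0.5 -0.5]
```

View pics/g7.png

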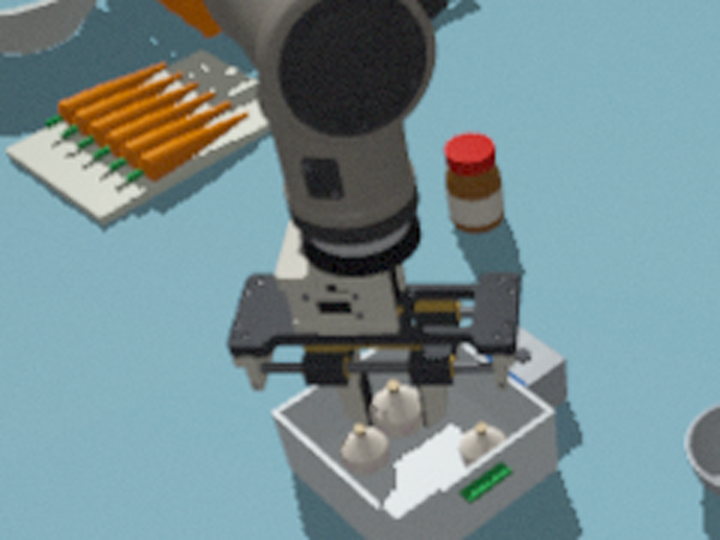

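Emit:
send_rows --motion '[[[-0.001, 0.02, -0.001, 0], [-0.001, 0.06, -0.001, 0], [-0.001, 0.085, -0.001, 0], [-0.001, 0.095, -0.001, 0], [-0.001, 0.096, -0.001, 0]]]'

```text
time: 29.45
tool_pos: [0.5994, -0.0083, 0.043]
tool_rot: [-1.571, -0.003, 0.916]
contact_force: [0.1, -0.2, -0.6]
opening: 0.0386
```

Emit:
send_rows --motion '[[[0, 0.001, 0, 0], [0, 0.001, 0, 0], [0, 0.001, 0, 0], [0, -0.01, 0, 0], [0, -0.05, 0, 0], [0, -0.1, 0, 0], [0, -0.12, 0, 0]]]' --gripper 0.54

```text
time: 30.15
tool_pos: [0.6011, -0.0089, 0.1693]
tool_rot: [-1.579, -0.007, 0.916]
contact_force: [0.9, -0.3, 1.0]
opening: 0.0496
```

```bash
python3 - <<'E'
from h import *
d=cam('scene');crop(d,60,30,300,210,3,'pics/g8.png')
bulbs(fn='pics/g8t.png')
go([.395,.421,.13],142)
E
```

```text
px [149.5 185. ] encl 149.5 185.0 11.9 area 138 [0.5147 0.3671 0.026 ] cen [0.5145 0.3671 0.026 ]
px [131.6 227.4] encl 130.7 227.1 7.0 area 120 [0.3953 0.4212 0.026 ] cen [0.3944 0.4186 0.026 ]
px [238.3 295.2] encl 238.5 294.0 23.1 area 69 [0.1977 0.1189 0.026 ] cen [0.1944 0.1194 0.026 ]
t 30.25 pos [ 0.6012 -0.0089  0.1684] zdir 142.48 | shift m [0.2151 0.0363 0.4257] twist 0.48 F [-0.4 -0.8 -0.3]
```

View pics/g8.png

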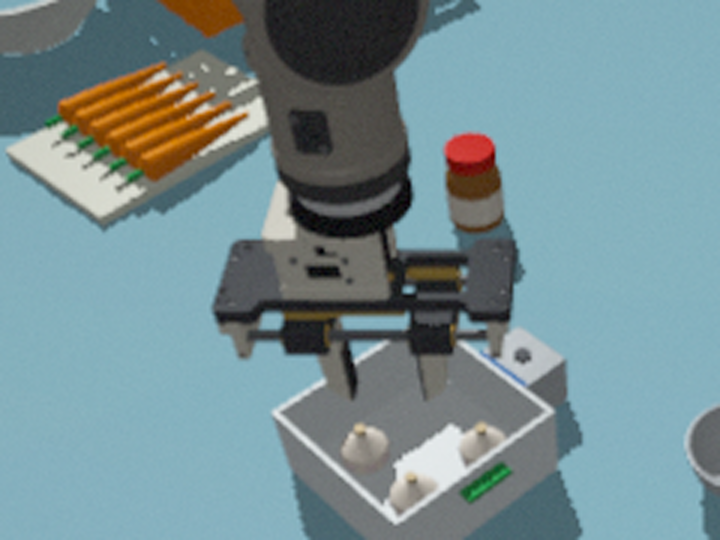

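Three heads are in the tub now. I'll fetch the last one from (0.395,0.421).

Emit:
send_rows --motion '[[[0.215, 0.02, 0.426, 0.5], [0.215, 0.02, 0.426, 0.5], [0.215, 0.02, 0.426, 0.5], [0.215, 0.02, 0.426, 0.5], [0.215, 0.03, 0.426, 0.5], [0.215, 0.03, 0.426, 0.5], [0.215, 0.03, 0.426, 0.5], [0.215, 0.03, 0.426, 0.5]]]' --gripper 0.65

```text
time: 31.05
tool_pos: [0.4259, 0.3534, 0.1412]
tool_rot: [-1.579, -0.007, 0.907]
contact_force: [-0.1, 0.6, 0.0]
opening: 0.0599
```

```bash
python3 - <<'E'
from h import *
go([.395,.421,.13],142)
E
```

```text
t 31.05 pos [0.4259 0.3534 0.1412] zdir 141.97 | shift m [0.0341 0.0109 0.0661] twist -0.03 F [-0.1  0.6  0. ]
```

Emit:
send_rows --motion '[[[0.034, 0.01, 0.066, 0], [0.034, 0.01, 0.066, 0], [0.034, 0.01, 0.066, 0], [0.034, 0.01, 0.066, 0]]]'

```text
time: 31.45
tool_pos: [0.3943, 0.4207, 0.1302]
tool_rot: [-1.579, -0.005, 0.909]
contact_force: [-0.6, 0.7, 1.0]
opening: 0.0596
```

```bash
python3 - <<'E'
from h import *
go([.395,.421,.039],142)
d=cam('scene');crop(d,240,120,512,384,2,'pics/g9.png')
E
```

```text
t 31.45 pos [0.3943 0.4207 0.1302] zdir 142.06 | shift m [0.0002 0.0912 0.0004] twist 0.06 F [-0.6  0.7  1. ]
```

View pics/g9.png

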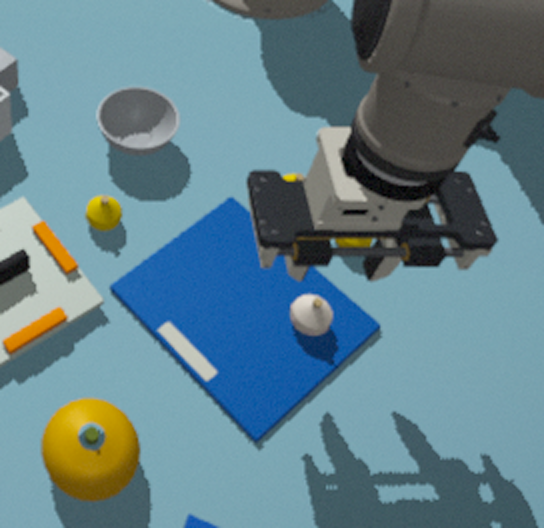

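Emit:
send_rows --motion '[[[0, 0.02, 0, 0], [0, 0.05, 0, 0], [0, 0.08, 0, 0], [0, 0.089, 0, 0], [0, 0.09, 0, 0]]]'

```text
time: 32.0
tool_pos: [0.3961, 0.4187, 0.0397]
tool_rot: [-1.579, -0.003, 0.905]
contact_force: [0.6, -0.4, -0.0]
opening: 0.0595
```

Emit:
send_rows --motion '[[[0, 0, 0, 0], [0, 0, 0, 0], [0, 0, 0, 0], [0, 0, 0, 0], [0, 0, 0, 0]]]' --gripper 0.0

```text
time: 32.5
tool_pos: [0.3967, 0.4191, 0.0409]
tool_rot: [-1.58, -0.005, 0.906]
contact_force: [0.6, -1.2, 6.3]
opening: 0.0391
```

Emit:
send_rows --motion '[[[0, -0.04, 0, 0], [0, -0.09, 0, 0], [0, -0.12, 0, 0], [0, -0.12, 0, 0]]]'

```text
time: 32.9
tool_pos: [0.3972, 0.421, 0.1661]
tool_rot: [-1.582, -0.015, 0.906]
contact_force: [1.4, 0.4, -0.4]
opening: 0.0386
```

```bash
python3 - <<'E'
from h import *
go([*tl(-.034,.034),.15],142.3)
E
```

```text
t 32.9 pos [0.3972 0.421  0.1661] zdir 141.9 | shift m [-0.3108  0.0162 -0.4255] twist -0.4 F [ 1.4  0.4 -0.4]
```

Emit:
send_rows --motion '[[[-0.31, 0.0, -0.425, -0.4], [-0.31, 0.0, -0.425, -0.4], [-0.31, 0.0, -0.425, -0.4], [-0.31, 0.0, -0.425, -0.4], [-0.31, 0.0, -0.425, -0.4], [-0.31, 0.0, -0.425, -0.4], [-0.31, 0.01, -0.425, -0.4], [-0.31, 0.01, -0.425, -0.4]]]'

```text
time: 33.7
tool_pos: [0.5057, 0.033, 0.1598]
tool_rot: [-1.581, -0.014, 0.913]
contact_force: [0.4, 0.2, -0.7]
opening: 0.0387
```

```bash
python3 - <<'E'
from h import *
go([*tl(-.034,.034),.145],142.3)
E
```

```text
t 33.7 pos [0.5057 0.033  0.1598] zdir 142.31 | shift m [-0.0731  0.0147 -0.1002] twist 0.01 F [ 0.4  0.2 -0.7]
```

Emit:
send_rows --motion '[[[-0.073, 0.014, -0.1, 0], [-0.073, 0.014, -0.1, 0], [-0.073, 0.014, -0.1, 0], [-0.073, 0.014, -0.1, 0], [-0.073, 0.014, -0.1, 0]]]'

```text
time: 34.2
tool_pos: [0.5397, -0.0859, 0.1447]
tool_rot: [-1.579, -0.014, 0.912]
contact_force: [0.4, -0.2, -0.7]
opening: 0.0386
```

```bash
python3 - <<'E'
from h import *
go([*tl(-.034,.034),.043],142.3)
d=cam('scene');crop(d,60,30,300,210,3,'pics/g10.png')
E
```

```text
t 34.2 pos [ 0.5397 -0.0859  0.1447] zdir 142.23 | shift m [-0.001   0.1017 -0.    ] twist -0.07 F [ 0.4 -0.2 -0.7]
```

View pics/g10.png

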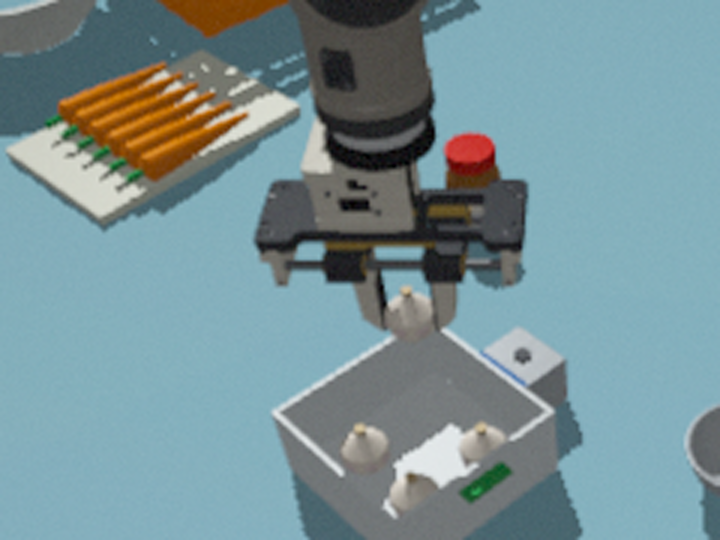

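Emit:
send_rows --motion '[[[-0.001, 0.02, 0, 0], [-0.001, 0.06, 0, 0], [-0.001, 0.09, 0, 0], [-0.001, 0.1, 0, 0], [-0.001, 0.101, 0, 0]]]'

```text
time: 34.75
tool_pos: [0.5398, -0.0839, 0.0432]
tool_rot: [-1.576, -0.013, 0.915]
contact_force: [0.4, 0.1, 0.0]
opening: 0.0388
```

Emit:
send_rows --motion '[[[0, 0.001, 0, 0], [0, 0.001, 0, 0], [0, 0.001, 0, 0], [0, -0.01, 0, 0], [0, -0.05, 0, 0], [0, -0.1, 0, 0], [0, -0.14, 0, 0]]]' --gripper 0.54

```text
time: 35.45
tool_pos: [0.5384, -0.0851, 0.187]
tool_rot: [-1.579, -0.014, 0.914]
contact_force: [0.6, 0.4, 0.3]
opening: 0.05
```

```bash
python3 - <<'E'
from h import *
d=cam('scene');crop(d,60,30,300,210,3,'pics/g11.png')
c=cam('top');crop(c,100,100,260,240,5,'pics/g11t.png')
st()
E
```

```text
t 35.55 pos [ 0.5411 -0.0859  0.1905] rot [-1.589 -0.017  0.915] F [0.6 0.5 0.2] op 0.0497
```

View pics/g11.png

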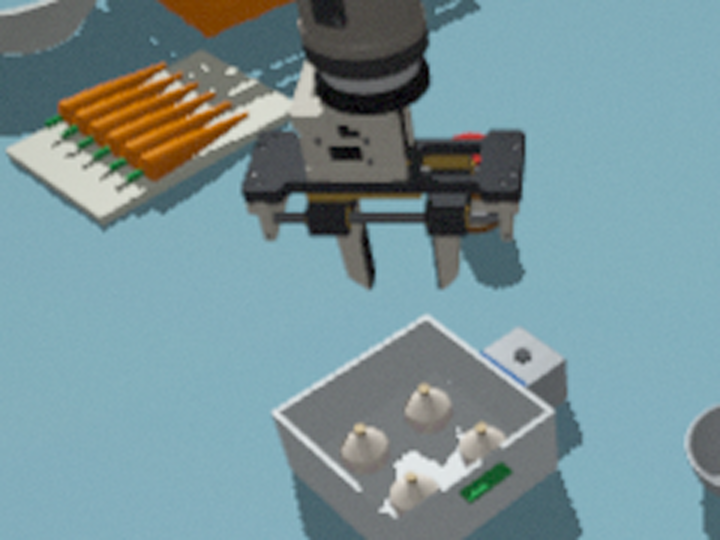

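View pics/g11t.png

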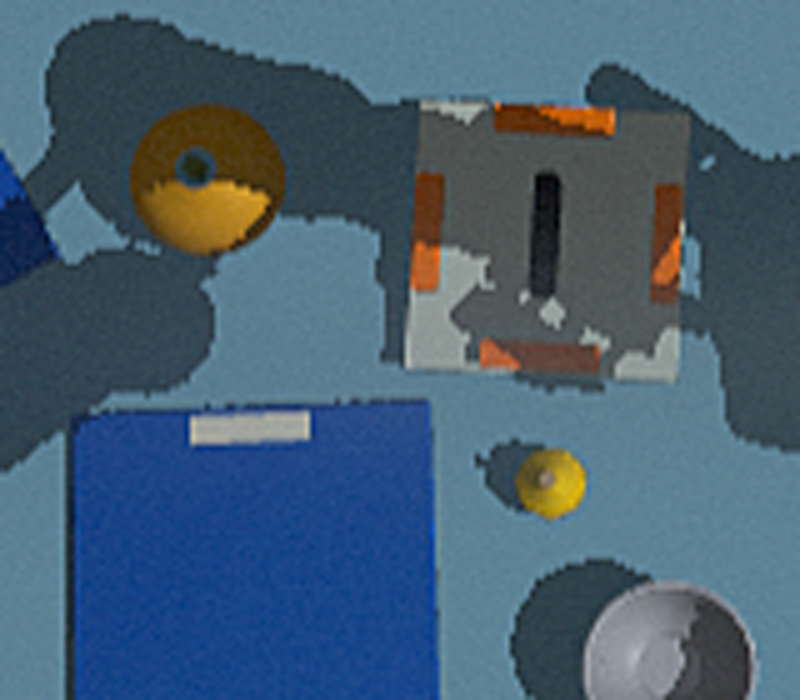

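```bash
python3 - <<'E'
from h import *
c=cam('top');f=lambda u,v:(100+u/5-.4,100+v/5-.4)
P=[pt(c,*f(*p),.017) for p in[(420,101),(691,115),(679,382),(404,368)]]
for i in range(4):
    e=P[(i+1)%4]-P[i];print(np.linalg.norm(e).round(4),np.degrees(np.arctan2(e[1],e[0])).round(1))
print(np.mean(P,0).round(4))
a=pt(c,*f(549,174),.045);b=pt(c,*f(545,298),.045);print('handle',a,b,np.degrees(np.arctan2(*(a-b)[1::-1])),(a+b)/2)
print(axes()[:,1])
go([.6215,.1925,.15],86)
E
```

```text
0.1599 -94.4
0.1592 176.0
0.1604 85.5
0.1589 -4.2
[0.6208 0.1934 0.017 ]
handle [0.65448756 0.19049119 0.045     ] [0.58225372 0.19422776 0.045     ] -2.9611975518589424 [0.61837064 0.19235948 0.045     ]
[ 0.0199144   0.00442004 -0.99979192]
t 35.6 pos [ 0.5396 -0.0854  0.1873] zdir 142.39 | shift m [0.2695 0.0402 0.1052] twist 56.39 F [-0.5 -0.1 -0.6]
```

Emit:
send_rows --motion '[[[0.27, 0.02, 0.105, 56.5], [0.27, 0.03, 0.105, 56.5], [0.27, 0.04, 0.105, 56.5], [0.27, 0.04, 0.105, 56.5], [0.27, 0.04, 0.105, 56.5], [0.27, 0.04, 0.105, 56.5], [0.27, 0.04, 0.105, 56.5], [0.27, 0.04, 0.105, 56.5]]]' --gripper 0.45

```text
time: 36.4
tool_pos: [0.621, 0.1948, 0.1482]
tool_rot: [-1.566, -0.017, -0.07]
contact_force: [0.8, -0.2, -0.2]
opening: 0.0414
```

```bash
python3 - <<'E'
from h import *
go([.6205,.193,.047],85.8)
d=cam('scene');crop(d,160,150,360,320,4,'pics/l1.png')
E
```

```text
t 36.4 pos [0.621  0.1948 0.1482] zdir 86.01 | shift m [-0.0021  0.1012 -0.0023] twist 0.21 F [ 0.8 -0.2 -0.2]
```

View pics/l1.png

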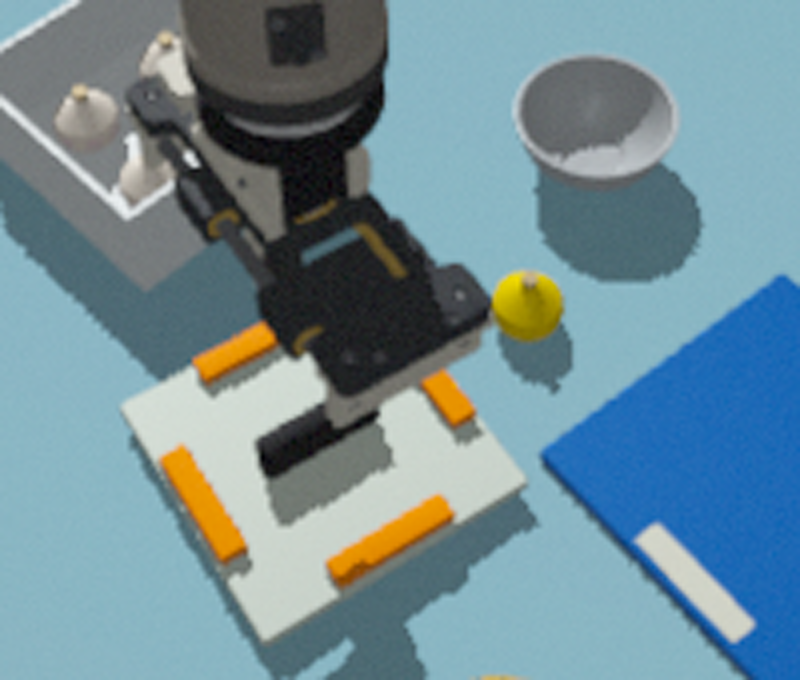

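Emit:
send_rows --motion '[[[-0.002, 0.02, -0.002, 0.2], [-0.002, 0.06, -0.002, 0.2], [-0.002, 0.09, -0.002, 0.2], [-0.002, 0.099, -0.002, 0.2], [-0.002, 0.1, -0.002, 0.2], [-0.002, 0.1, -0.002, 0.2]]]'

```text
time: 37.05
tool_pos: [0.6216, 0.191, 0.0502]
tool_rot: [-1.566, -0.019, -0.07]
contact_force: [-0.2, 0.1, 0.0]
opening: 0.0416
```

Emit:
send_rows --motion '[[[0, 0, 0, 0], [0, 0, 0, 0], [0, 0, 0, 0], [0, 0, 0, 0], [0, 0, 0, 0]]]' --gripper 0.0 --grip_force 40

```text
time: 37.55
tool_pos: [0.622, 0.1916, 0.051]
tool_rot: [-1.565, -0.02, -0.07]
contact_force: [-0.7, 2.1, 4.5]
opening: 0.0133
```

Emit:
send_rows --motion '[[[0, -0.02, 0, 0], [0, -0.06, 0, 0], [0, -0.1, 0, 0], [0, -0.12, 0, 0], [0, -0.12, 0, 0]]]'

```text
time: 38.05
tool_pos: [0.6208, 0.1912, 0.1742]
tool_rot: [-1.564, -0.026, -0.07]
contact_force: [0.7, 0.0, -2.0]
opening: 0.0137
```

```bash
python3 - <<'E'
from h import *
d=cam('scene');crop(d,60,60,360,285,2.5,'pics/l2.png')
c=cam('top');crop(c,230,90,400,230,4,'pics/l2t.png')
print(axes()[:,1]); go([.57,-.048,.17],97.3)
E
```

```text
[ 0.01888226  0.00409923 -0.99981331]
t 38.15 pos [0.6188 0.1908 0.1697] zdir 86.01 | shift m [-0.032  -0.0022 -0.2416] twist -11.29 F [-0.7  0.4 -3.6]
```

View pics/l2.png

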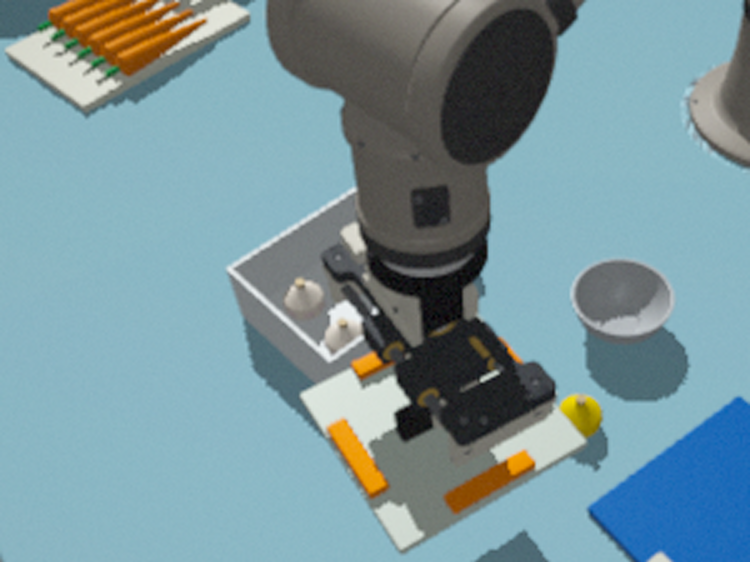

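View pics/l2t.png

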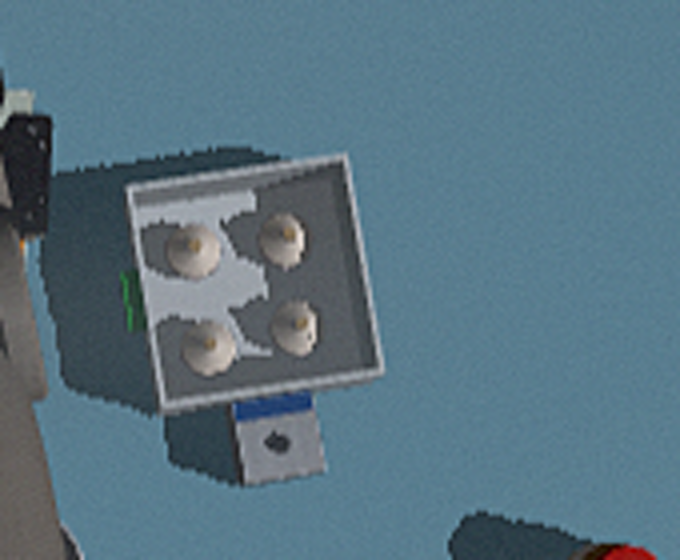

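The lid is held and stays level. The top crop shows the four heads and the clear tub, whose rim corners are at (126,186), (347,155), (384,375) and (163,413).

```bash
python3 - <<'E'
from h import *
c=cam('top');f=lambda u,v:(230+u/4-.4,90+v/4-.4)
P=[pt(c,*f(*p),.07) for p in[(126,185),(347,154),(385,375),(163,414)]]
for i in range(4):
    e=P[(i+1)%4]-P[i];print(np.linalg.norm(e).round(4),np.degrees(np.arctan2(e[1],e[0])).round(1))
ctr=np.mean(P,0)[:2];print('tub',ctr)
Q=[pt(c,*f(*p),.05) for p in[(233,405),(312,392),(326,471),(243,486)]];pc=np.mean(Q,0)[:2]
print('post',pc,[q.round(4) for q in Q])
a=np.radians(97.3);R=np.array([[np.cos(a),-np.sin(a)],[np.sin(a),np.cos(a)]]);print(R.T@(ctr-pc))
go([.57,-.048,.17],97.3)
E
```

```text
0.1591 -83.3
0.1602 -172.8
0.1589 98.4
0.1649 7.3
tub [ 0.56976883 -0.04662496]
post [ 0.4596244  -0.06095622] [array([ 0.4844, -0.0294,  0.05  ]), array([ 0.4921, -0.0862,  0.05  ]), array([ 0.4355, -0.0938,  0.05  ]), array([ 0.4265, -0.0344,  0.05  ])]
[ 0.00021964 -0.11107264]
t 38.2 pos [0.6184 0.1907 0.1687] zdir 86.01 | shift m [-0.0316 -0.003  -0.2415] twist -11.29 F [-0.2 -0.7 -3.4]
```

Emit:
send_rows --motion '[[[-0.006, -0.003, -0.04, -2], [-0.012, -0.003, -0.08, -4], [-0.018, -0.003, -0.12, -6], [-0.024, -0.003, -0.16, -8], [-0.03, -0.003, -0.2, -10], [-0.0315, -0.003, -0.235, -11.2], [-0.0315, -0.003, -0.24, -11.2], [-0.0315, -0.003, -0.24, -11.2]]]'

```text
time: 39.0
tool_pos: [0.5693, -0.0474, 0.1682]
tool_rot: [-1.568, -0.014, 0.123]
contact_force: [0.1, -0.2, -2.3]
opening: 0.0135
```

Emit:
send_rows --motion '[[[0, 0, 0, 0], [0, 0, 0, 0]]]'

```text
time: 39.2
tool_pos: [0.569, -0.0461, 0.1672]
tool_rot: [-1.567, -0.012, 0.124]
contact_force: [0.9, -0.1, -2.8]
opening: 0.0134
```

```bash
python3 - <<'E'
from h import *
go([.57,-.047,.14],97.2);print(axes()[:,1])
d=cam('scene');crop(d,60,60,300,240,3,'pics/l3.png')
E
```

```text
t 39.2 pos [ 0.569  -0.0461  0.1672] zdir 97.12 | shift m [ 0.0006  0.0272 -0.0011] twist -0.08 F [ 0.9 -0.1 -2.8]
[ 0.01171803  0.00526297 -0.99991749]
```

View pics/l3.png

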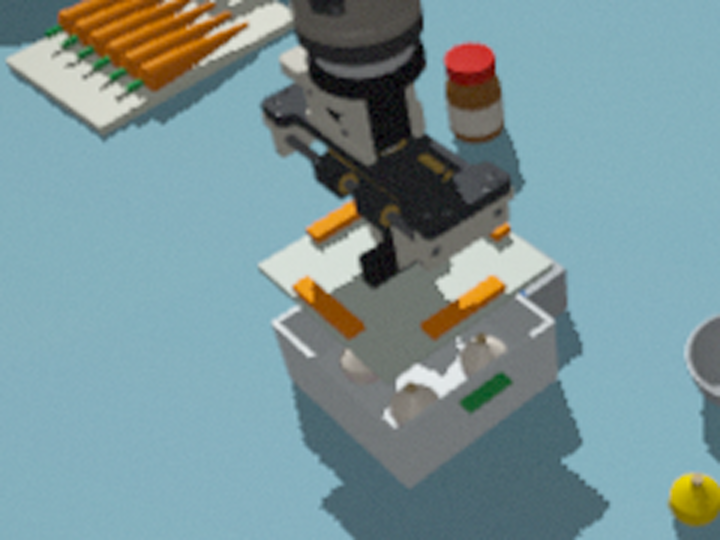

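Emit:
send_rows --motion '[[[0.0006, 0.015, -0.001, 0], [0.0006, 0.03, -0.001, 0], [0.0006, 0.04, -0.001, 0], [0.0006, 0.045, -0.001, 0], [0.0006, 0.048, -0.001, 0], [0.0006, 0.05, -0.001, 0]]]'

```text
time: 39.85
tool_pos: [0.5708, -0.0466, 0.1177]
tool_rot: [-1.567, -0.014, 0.125]
contact_force: [0.6, 0.1, -2.7]
opening: 0.0135
```

```bash
python3 - <<'E'
from h import *
go([.57,-.047,.112],97.2)
d=cam('scene');crop(d,90,90,270,230,4,'pics/l4.png')
E
```

```text
t 39.85 pos [ 0.5708 -0.0466  0.1177] zdir 97.15 | shift m [-0.0009  0.0057 -0.0003] twist -0.05 F [ 0.6  0.1 -2.7]
```

View pics/l4.png

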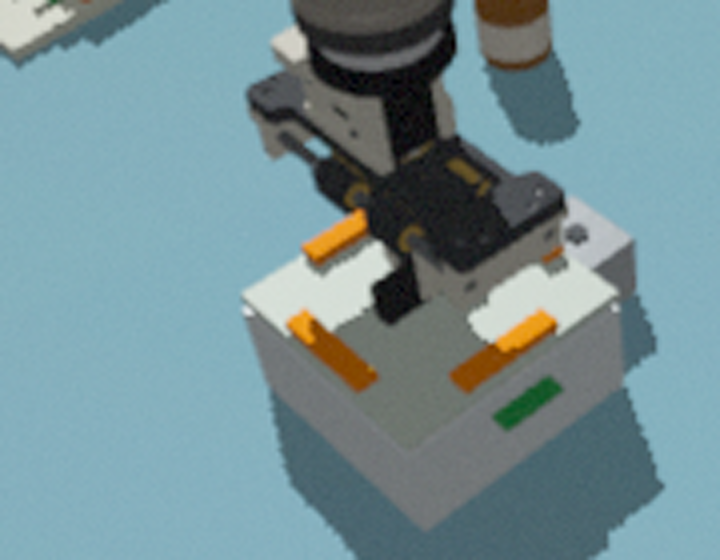

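The lid's plug is inside the tub with no contact force. I'll lower the last 5 mm and release.

Emit:
send_rows --motion '[[[-0.001, 0.002, 0, 0], [-0.001, 0.004, 0, 0], [-0.001, 0.0055, 0, 0], [-0.001, 0.006, 0, 0], [-0.001, 0.006, 0, 0]]]'

```text
time: 40.4
tool_pos: [0.5697, -0.0469, 0.112]
tool_rot: [-1.568, -0.014, 0.125]
contact_force: [-3.1, 0.2, 3.4]
opening: 0.0136
```

Emit:
send_rows --motion '[[[0, 0, 0, 0], [0, 0, 0, 0], [0, 0, 0, 0], [0, -0.01, 0, 0], [0, -0.05, 0, 0], [0, -0.1, 0, 0], [0, -0.1, 0, 0]]]' --gripper 0.45

```text
time: 41.1
tool_pos: [0.5717, -0.048, 0.2198]
tool_rot: [-1.572, -0.026, 0.125]
contact_force: [-0.3, 0.5, -0.9]
opening: 0.0411
```

```bash
python3 - <<'E'
from h import *
d=cam('scene');crop(d,90,90,270,230,4,'pics/l5.png')
go([.44,.2,.22],97.2)
E
```

```text
t 41.15 pos [ 0.5703 -0.0477  0.2164] zdir 97.15 | shift m [-0.0984 -0.0056  0.262 ] twist -0.05 F [-0.1 -0.4  0.1]
```

View pics/l5.png

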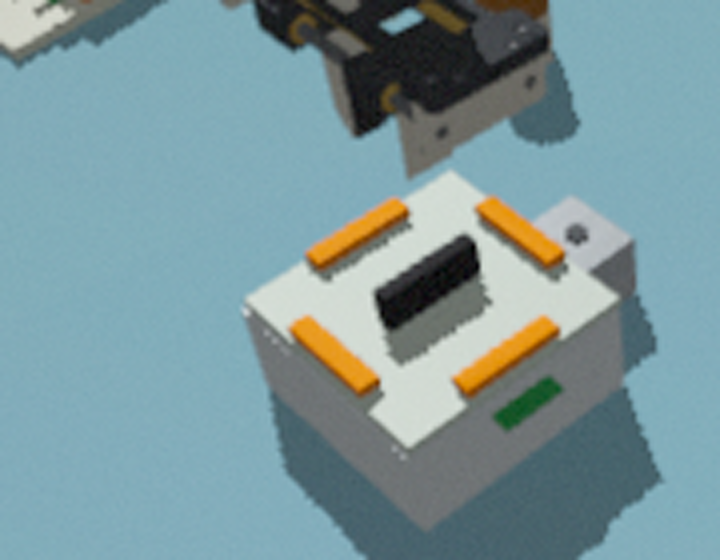

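```bash
python3 - <<'E'
from h import *
go([.5006,-.0558,.13],97.2)
E
```

```text
t 41.15 pos [ 0.5703 -0.0477  0.2164] zdir 97.15 | shift m [-0.072   0.0849  0.0006] twist -0.05 F [-0.1 -0.4  0.1]
```

Emit:
send_rows --motion '[[[-0.035, 0, 0, 0], [-0.071, 0, 0, 0], [-0.071, 0, 0, 0], [-0.072, 0.03, 0, 0], [-0.072, 0.06, 0, 0], [-0.072, 0.08, 0, 0], [-0.072, 0.08, 0, 0]]]' --gripper 0.0

```text
time: 41.85
tool_pos: [0.4993, -0.056, 0.132]
tool_rot: [-1.568, -0.016, 0.125]
contact_force: [0.4, -0.2, -0.2]
opening: 0.0003
```

```bash
python3 - <<'E'
from h import *
go([.5006,-.0558,.105],97.2)
d=cam('scene');crop(d,90,90,270,230,4,'pics/p1.png')
E
```

```text
t 41.85 pos [ 0.4993 -0.056   0.132 ] zdir 97.14 | shift m [ 0.0009  0.027  -0.0001] twist -0.06 F [ 0.4 -0.2 -0.2]
```

View pics/p1.png

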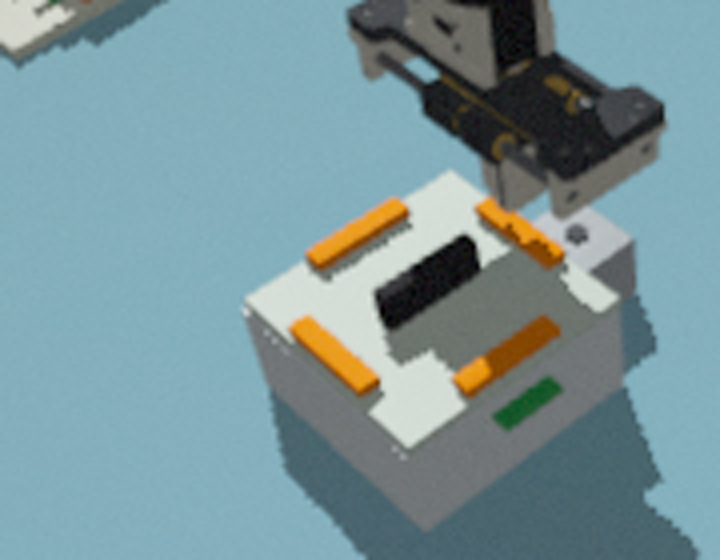

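Emit:
send_rows --motion '[[[0.001, 0.01, 0, 0], [0.001, 0.018, 0, 0], [0.001, 0.023, 0, 0], [0.001, 0.027, 0, 0], [0.001, 0.03, 0, 0], [0.001, 0.031, 0, 0]]]'

```text
time: 42.5
tool_pos: [0.5022, -0.056, 0.1049]
tool_rot: [-1.57, -0.02, 0.125]
contact_force: [-8.7, 1.9, 29.9]
opening: 0.0001
```

```bash
python3 - <<'E'
from h import *
st()
E
```

```text
t 42.5 pos [ 0.5022 -0.056   0.1049] rot [-1.57  -0.02   0.125] F [-8.7  1.9 29.9] op 0.0001
```

Emit:
send_rows --motion '[[[-0.002, -0.01, 0, 0], [-0.002, -0.04, 0, 0], [-0.002, -0.05, 0, 0], [-0.002, -0.05, 0, 0]]]'

```text
time: 42.9
tool_pos: [0.5, -0.0567, 0.1561]
tool_rot: [-1.571, -0.024, 0.125]
contact_force: [-0.5, -0.7, 0.0]
opening: 0.0001
```

```bash
python3 - <<'E'
from h import *
go([.6394,-.0383,.155],97.2)
d=cam('scene');crop(d,90,90,270,230,4,'pics/p2.png')
E
```

```text
t 42.9 pos [ 0.5    -0.0567  0.1561] zdir 97.16 | shift m [0.1405 0.0045 0.0009] twist -0.04 F [-0.5 -0.7  0. ]
```

View pics/p2.png

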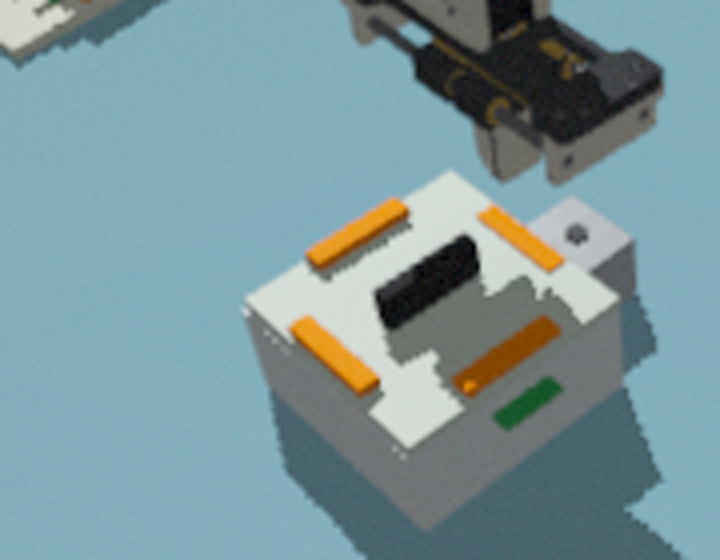

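The strip on the post side, at (520,238), is seated. The far one is next.

Emit:
send_rows --motion '[[[0.045, 0.001, 0, 0], [0.09, 0.001, 0, 0], [0.135, 0.001, 0.001, 0], [0.1405, 0.004, 0.001, 0], [0.1405, 0.015, 0.001, 0], [0.1405, 0.024, 0.001, 0], [0.1405, 0.024, 0.001, 0]]]'

```text
time: 43.65
tool_pos: [0.6366, -0.0379, 0.1313]
tool_rot: [-1.569, -0.016, 0.124]
contact_force: [0.7, 0.4, -0.5]
opening: 0.0002
```

```bash
python3 - <<'E'
from h import *
go([.6394,-.0383,.105],97.2)
E
```

```text
t 43.65 pos [ 0.6366 -0.0379  0.1313] zdir 97.13 | shift m [ 0.0023  0.0263 -0.0008] twist -0.07 F [ 0.7  0.4 -0.5]
```

Emit:
send_rows --motion '[[[0.002, 0.01, -0.001, 0], [0.002, 0.017, -0.001, 0], [0.001, 0.022, -0.001, 0], [0.001, 0.026, -0.001, 0], [0.0, 0.029, -0.001, 0], [0.0, 0.0295, -0.001, 0]]]'

```text
time: 44.25
tool_pos: [0.6383, -0.0389, 0.105]
tool_rot: [-1.57, -0.02, 0.125]
contact_force: [-5.2, 2.4, 20.4]
opening: 0.0001
```

Emit:
send_rows --motion '[[[0, -0.01, 0, 0], [0, -0.04, 0, 0], [0, -0.05, 0, 0], [0, -0.05, 0, 0]]]'

```text
time: 44.65
tool_pos: [0.6381, -0.0392, 0.1567]
tool_rot: [-1.571, -0.024, 0.125]
contact_force: [0.4, -0.5, -0.9]
opening: 0.0004
```

```bash
python3 - <<'E'
from h import *
go([.5613,.0224,.155],7.2)
d=cam('scene');crop(d,90,90,270,230,4,'pics/p3.png')
E
```

```text
t 44.65 pos [ 0.6381 -0.0392  0.1567] zdir 97.14 | shift m [-0.0686  0.      0.0706] twist 89.94 F [ 0.4 -0.5 -0.9]
```

View pics/p3.png

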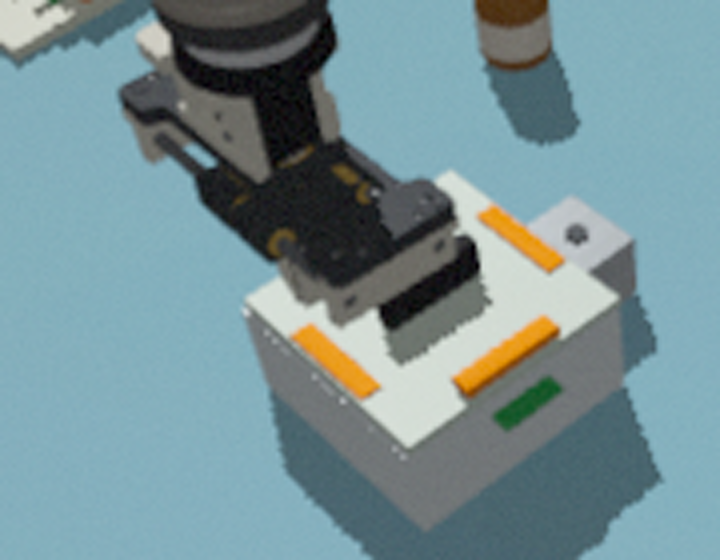

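Emit:
send_rows --motion '[[[-0.035, 0, 0.035, 8.5], [-0.068, 0, 0.07, 17], [-0.069, 0, 0.0705, 90], [-0.069, 0, 0.0705, 90], [-0.069, 0, 0.0705, 90], [-0.069, 0, 0.0705, 90], [-0.069, 0, 0.0705, 90], [-0.069, 0, 0.0705, 90]]]'

```text
time: 45.5
tool_pos: [0.5592, 0.0224, 0.1519]
tool_rot: [-1.553, -0.005, -1.078]
contact_force: [0.5, 1.0, -0.4]
opening: 0.0001
```

```bash
python3 - <<'E'
from h import *
go([.5613,.0224,.13],7.2)
E
```

```text
t 45.5 pos [0.5592 0.0224 0.1519] zdir 28.22 | shift m [0.0008 0.0219 0.0014] twist 21.02 F [ 0.5  1.  -0.4]
```

Emit:
send_rows --motion '[[[0.001, 0, 0.001, 8], [0.001, 0, 0.001, 16], [0.001, 0, 0.001, 21], [0.001, 0.01, 0.001, 21], [0.001, 0.02, 0.001, 21], [0.001, 0.02, 0.001, 21]]]'

```text
time: 46.1
tool_pos: [0.5594, 0.0222, 0.1291]
tool_rot: [-1.557, 0.002, -1.443]
contact_force: [-0.8, 0.2, 0.4]
opening: 0.0001
```

```bash
python3 - <<'E'
from h import *
go([.5613,.0224,.105],7.2);print(axes()[:,1])
E
```

```text
t 46.1 pos [0.5594 0.0222 0.1291] zdir 7.32 | shift m [0.0001 0.0242 0.0016] twist 0.12 F [-0.8  0.2  0.4]
[ 0.01303495  0.00387109 -0.99990755]
```

Emit:
send_rows --motion '[[[0, 0.008, 0.0015, 0], [0, 0.015, 0.0015, 0], [0, 0.02, 0.0015, 0], [0, 0.024, 0.0015, 0], [0, 0.027, 0.0015, 0], [0, 0.0275, 0.0015, 0]]]'

```text
time: 46.7
tool_pos: [0.5611, 0.0225, 0.1048]
tool_rot: [-1.556, 0.002, -1.443]
contact_force: [-12.3, 0.5, 30.9]
opening: 0.0007
```

Emit:
send_rows --motion '[[[0, -0.01, 0, 0], [0, -0.04, 0, 0], [0, -0.05, 0, 0], [0, -0.05, 0, 0]]]'

```text
time: 47.1
tool_pos: [0.5614, 0.0222, 0.1563]
tool_rot: [-1.552, 0.001, -1.442]
contact_force: [0.0, 0.1, 0.2]
opening: 0.0002
```

```bash
python3 - <<'E'
from h import *
go([.5788,-.1164,.155],7.2)
d=cam('scene');crop(d,90,90,270,230,4,'pics/p4.png')
E
```

```text
t 47.1 pos [0.5614 0.0222 0.1563] zdir 7.35 | shift m [ 0.1397  0.0012 -0.0005] twist 0.15 F [0.  0.1 0.2]
```

View pics/p4.png

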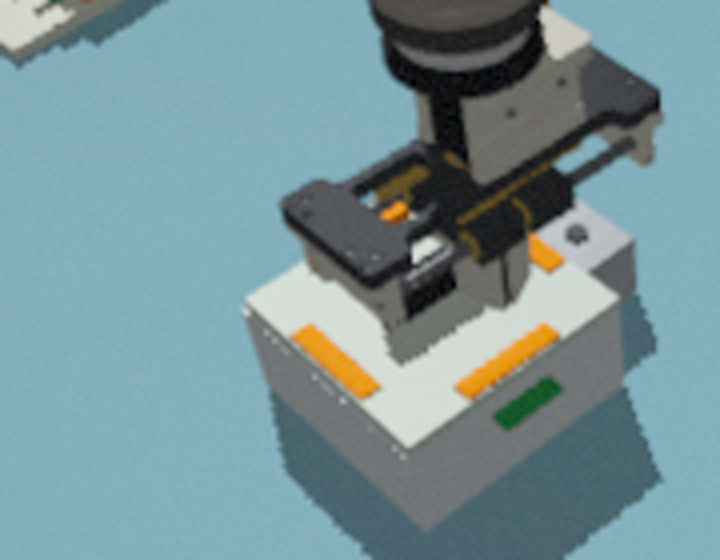

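Emit:
send_rows --motion '[[[0.045, 0, -0.001, 0], [0.09, 0, -0.001, 0], [0.135, 0, -0.001, 0], [0.14, 0.005, -0.001, 0], [0.14, 0.02, -0.001, 0], [0.14, 0.025, -0.001, 0], [0.14, 0.025, -0.001, 0]]]'

```text
time: 47.85
tool_pos: [0.5769, -0.1157, 0.1277]
tool_rot: [-1.559, 0.003, -1.442]
contact_force: [-0.6, 0.1, 0.3]
opening: 0.0004
```

```bash
python3 - <<'E'
from h import *
go([.5788,-.1164,.105],7.2)
E
```

```text
t 47.85 pos [ 0.5769 -0.1157  0.1277] zdir 7.38 | shift m [0.001  0.0227 0.0016] twist 0.18 F [-0.6  0.1  0.3]
```

Emit:
send_rows --motion '[[[0.001, 0.007, 0.001, 0], [0.001, 0.014, 0.0, 0], [0.001, 0.019, -0.001, 0], [0.001, 0.023, -0.002, 0], [0.001, 0.0255, -0.002, 0], [0.001, 0.026, -0.002, 0]]]'

```text
time: 48.45
tool_pos: [0.5765, -0.1166, 0.1049]
tool_rot: [-1.554, 0.002, -1.442]
contact_force: [-4.5, 5.3, 24.3]
opening: 0.0004
```

Emit:
send_rows --motion '[[[0, -0.01, 0, 0], [0, -0.05, 0, 0], [0, -0.08, 0, 0], [0, -0.08, 0, 0]]]'

```text
time: 48.85
tool_pos: [0.5769, -0.1177, 0.1894]
tool_rot: [-1.548, -0.002, -1.442]
contact_force: [0.6, -0.9, 0.5]
opening: 0.0002
```

```bash
python3 - <<'E'
from h import *
go([.4,.25,.2],52)
E
```

```text
t 48.85 pos [ 0.5769 -0.1177  0.1894] zdir 7.41 | shift m [-0.3874 -0.0143 -0.1278] twist -44.59 F [ 0.6 -0.9  0.5]
```

Moving clear to check.

Emit:
send_rows --motion '[[[-0.39, -0.02, -0.13, 0], [-0.39, -0.02, -0.13, 0], [-0.39, -0.02, -0.13, 0], [-0.39, -0.02, -0.13, 0], [-0.39, -0.02, -0.13, 0], [-0.39, -0.02, -0.13, 0], [-0.39, -0.02, -0.13, 0], [-0.39, -0.02, -0.13, 0]]]'

```text
time: 49.65
tool_pos: [0.4001, 0.2441, 0.2045]
tool_rot: [-1.549, -0.003, -1.442]
contact_force: [0.7, 0.8, 1.1]
opening: 0.0008
```

```bash
python3 - <<'E'
from h import *
st()
c=cam('top');crop(c,240,110,370,230,6,'pics/e1.png')
d=cam('scene');crop(d,100,90,260,210,5,'pics/e1s.png')
E
```

```text
t 49.65 pos [0.4001 0.2441 0.2045] rot [-1.549 -0.003 -1.442] F [0.7 0.8 1.1] op 0.0008
```

View pics/e1.png

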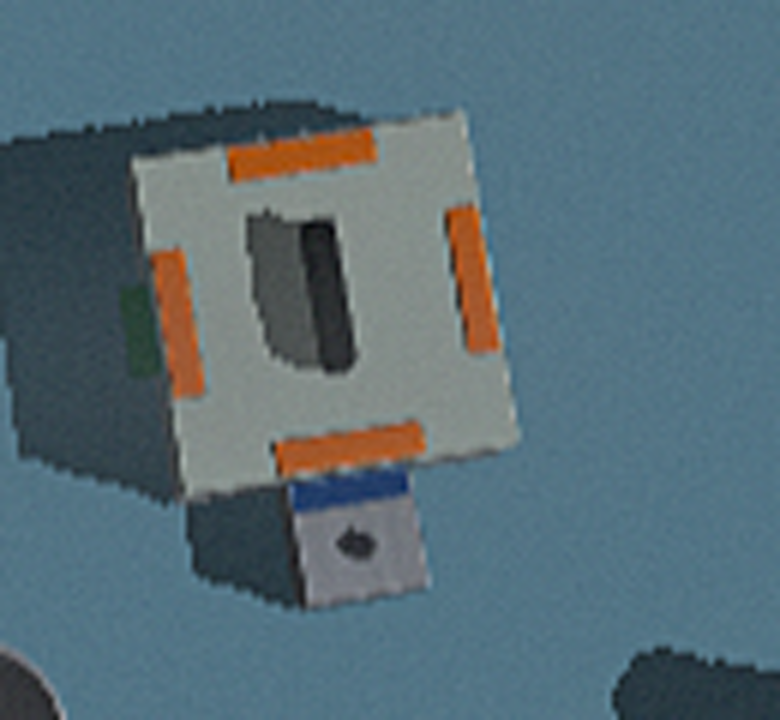

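View pics/e1s.png

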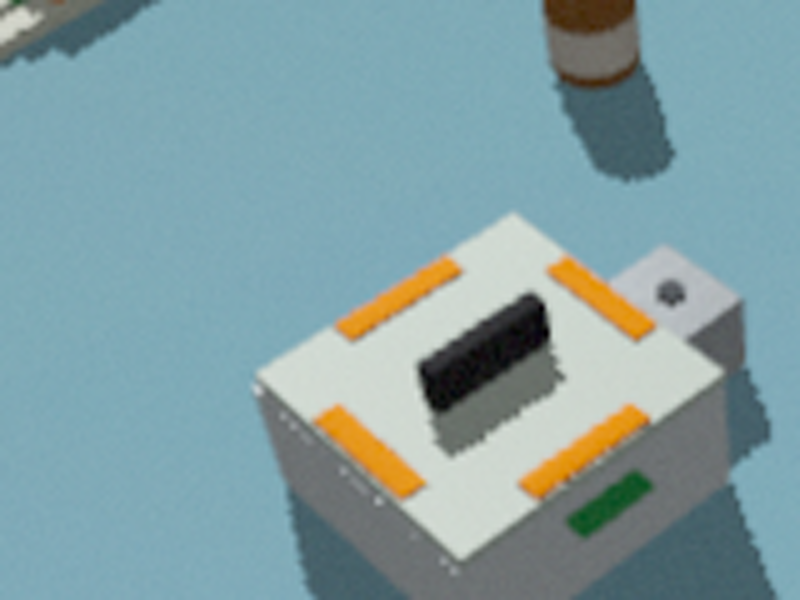

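```bash
python3 - <<'E'
from h import *
c=cam('top');f=lambda u,v:(240+u/6-.4,110+v/6-.4)
P=[pt(c,*f(*p),.078) for p in[(132,158),(465,110),(521,444),(182,501)]]
for i in range(4):
    e=P[(i+1)%4]-P[i];print(np.linalg.norm(e).round(4),np.degrees(np.arctan2(e[1],e[0])).round(1))
ctr=np.mean(P,0)[:2];print('lid',ctr)
Q=[pt(c,*f(*p),.05) for p in[(289,490),(408,471),(430,588),(306,608)]];pc=np.mean(Q,0)[:2]
print('post',pc)
a=np.radians(97.3);R=np.array([[np.cos(a),-np.sin(a)],[np.sin(a),np.cos(a)]]);print(R.T@(ctr-pc))
crop(c,270,170,330,215,12,'pics/e2.png')
d=cam('scene');crop(d,200,130,260,175,12,'pics/e2s.png')
# tub bottom corner in scene: predicted for flush
for y in (0,):
  for g in (0,.002,.004):
    t=np.array([.459,-.0615])-(.11+g)*R[:,1]
    for p in([.08,-.08],[-.08,-.08],[.08,.08]):
        w=t+R@p; print(g,p,'scene px bottom',np.round(proj(d,[*w,0]),1),'top',np.round(proj(d,[*w,.07]),1))
E
```

```text
0.159 -83.1
0.1603 -173.1
0.1606 98.0
0.1633 6.4
lid [ 0.56835669 -0.04674654]
post [ 0.45890233 -0.06116397]
[ 0.0003928  -0.11039912]
0 [0.08, -0.08] scene px bottom [198.  221.5] top [193.6 203.4]
0 [-0.08, -0.08] scene px bottom [158.3 184.8] top [152.  166.1]
0 [0.08, 0.08] scene px bottom [247.4 184.5] top [246.3 165.6]
0.002 [0.08, -0.08] scene px bottom [197.3 222. ] top [192.9 203.9]
0.002 [-0.08, -0.08] scene px bottom [157.6 185.3] top [151.3 166.5]
0.002 [0.08, 0.08] scene px bottom [246.9 184.9] top [245.7 166. ]
0.004 [0.08, -0.08] scene px bottom [196.6 222.5] top [192.2 204.5]
0.004 [-0.08, -0.08] scene px bottom [157.  185.7] top [150.6 166.9]
0.004 [0.08, 0.08] scene px bottom [246.3 185.3] top [245.1 166.5]
```

View pics/e2.png

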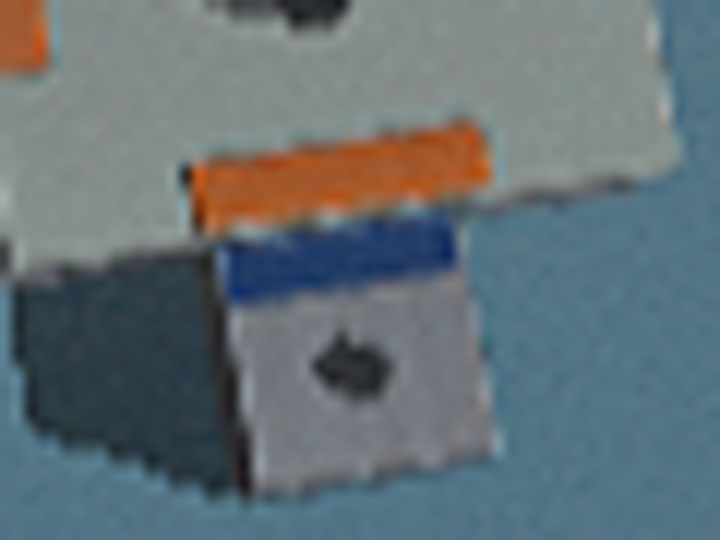

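View pics/e2s.png

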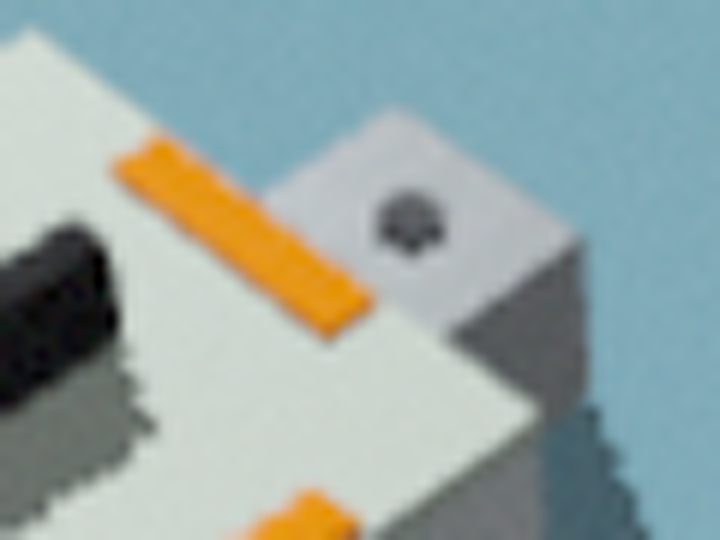

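The four strips are flat, and the lid centre measures (0.4, −110.4) mm in the post frame. Pressing put some outward sideways force on the tub, so I'll give it one gentle nudge from the far side to make sure it's flush.

```bash
python3 - <<'E'
from h import *
go([.70,-.031,.19],97.2)
E
```

```text
t 49.85 pos [0.4009 0.2435 0.2045] zdir 7.6 | shift m [0.3115 0.0211 0.2598] twist -89.6 F [ 0.  -0.5  0.3]
```

Emit:
send_rows --motion '[[[0.312, 0.01, 0.26, -89.6], [0.312, 0.01, 0.26, -89.6], [0.312, 0.01, 0.26, -89.6], [0.312, 0.01, 0.26, -89.6], [0.312, 0.01, 0.26, -89.6], [0.312, 0.01, 0.26, -89.6], [0.312, 0.01, 0.26, -89.6], [0.312, 0.01, 0.26, -89.6]]]'

```text
time: 50.65
tool_pos: [0.688, -0.0244, 0.2002]
tool_rot: [-1.565, -0.02, -0.275]
contact_force: [-0.1, 0.4, 0.1]
opening: 0.0005
```

```bash
python3 - <<'E'
from h import *
go([.70,-.031,.19],97.2)
E
```

```text
t 50.65 pos [ 0.688  -0.0244  0.2002] zdir 74.26 | shift m [ 0.0131  0.0105 -0.0032] twist -22.94 F [-0.1  0.4  0.1]
```

Emit:
send_rows --motion '[[[0.013, 0, -0.003, -8], [0.013, 0, -0.003, -16], [0.013, 0, -0.003, -23], [0.013, 0.0, -0.003, -23]]]'

```text
time: 51.05
tool_pos: [0.6993, -0.0339, 0.1991]
tool_rot: [-1.573, -0.019, 0.124]
contact_force: [0.2, -0.7, -0.5]
opening: 0.0008
```

```bash
python3 - <<'E'
from h import *
go([.70,-.031,.055],97.2)
E
```

```text
t 51.05 pos [ 0.6993 -0.0339  0.1991] zdir 97.13 | shift m [-0.0016  0.1441  0.0032] twist -0.07 F [ 0.2 -0.7 -0.5]
```

Emit:
send_rows --motion '[[[0, 0.045, 0.003, 0], [0, 0.09, 0.003, 0], [0, 0.13, 0.003, 0], [0, 0.143, 0.003, 0], [0, 0.143, 0.003, 0]]]'

```text
time: 51.55
tool_pos: [0.7003, -0.0318, 0.0539]
tool_rot: [-1.572, -0.014, 0.122]
contact_force: [-0.2, -0.7, 0.0]
opening: 0.0004
```

Emit:
send_rows --motion '[[[-0.02, 0, 0, 0], [-0.032, 0, 0, 0], [-0.037, 0, 0, 0], [-0.039, 0, 0, 0]]]'

```text
time: 51.95
tool_pos: [0.6629, -0.0371, 0.0559]
tool_rot: [-1.574, -0.018, 0.121]
contact_force: [4.8, -0.1, 3.8]
opening: 0.0007
```

```bash
python3 - <<'E'
from h import *
st()
d=cam('scene');crop(d,60,90,270,230,3,'pics/n1.png')
E
```

```text
t 51.95 pos [ 0.6629 -0.0371  0.0559] rot [-1.574 -0.018  0.121] F [ 4.8 -0.1  3.8] op 0.0007
```

View pics/n1.png

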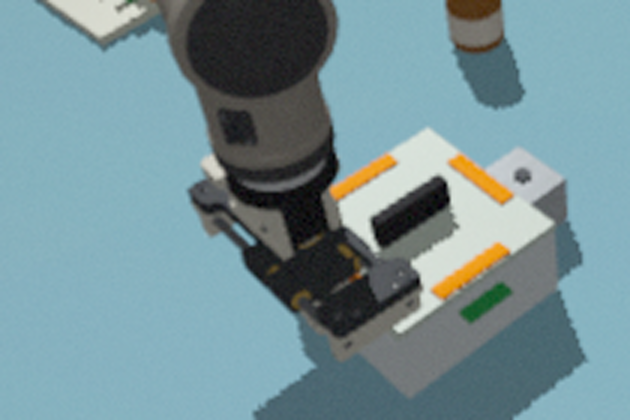

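Emit:
send_rows --motion '[[[-0.0015, 0.001, 0, 0], [-0.003, 0.001, 0, 0], [-0.003, 0.001, 0, 0]]]'

```text
time: 52.3
tool_pos: [0.6629, -0.0372, 0.0558]
tool_rot: [-1.575, -0.025, 0.121]
contact_force: [8.4, 1.8, 0.1]
opening: 0.0007
```

Emit:
send_rows --motion '[[[-0.002, 0.001, 0, 0], [-0.003, 0.001, 0, 0], [-0.004, 0.001, 0, 0]]]'

```text
time: 52.6
tool_pos: [0.6629, -0.0373, 0.0561]
tool_rot: [-1.576, -0.035, 0.121]
contact_force: [15.3, 4.2, -2.5]
opening: 0.0005
```

At 15 N the tub didn't move, so it's hard against the post. Backing off.

Emit:
send_rows --motion '[[[0.01, 0, 0, 0], [0.035, 0, 0, 0], [0.04, -0.03, 0, 0], [0.04, -0.08, 0, 0], [0.04, -0.13, 0, 0], [0.04, -0.15, 0, 0]]]'

```text
time: 53.2
tool_pos: [0.6988, -0.0326, 0.2135]
tool_rot: [-1.578, -0.042, 0.121]
contact_force: [0.2, -0.3, -0.3]
opening: 0.0006
```

Emit:
send_rows --motion '[[[-0.1, 0, 0.3, 0], [-0.1, 0, 0.3, 0], [-0.1, 0, 0.3, 0], [-0.1, 0, 0.3, 0], [-0.1, 0, 0.3, 0], [-0.1, 0, 0.3, 0], [-0.1, 0, 0.3, 0], [-0.1, 0, 0.3, 0]]]'

```text
time: 54.0
tool_pos: [0.5624, 0.2553, 0.2071]
tool_rot: [-1.579, -0.042, 0.125]
contact_force: [0.5, -0.5, 0.3]
opening: 0.0005
```

```bash
python3 - <<'E'
from h import *
st()
c=cam('top');cv2.imwrite('pics/f1.png',c['frame'][:,:,::-1])
crop(c,240,110,370,230,6,'pics/f1t.png')
d=cam('scene');cv2.imwrite('pics/f1s.png',cv2.resize(d['frame'][:,:,::-1],None,fx=1.5,fy=1.5))
E
```

```text
t 54.0 pos [0.5624 0.2553 0.2071] rot [-1.579 -0.042  0.125] F [ 0.5 -0.5  0.3] op 0.0005
```

View pics/f1t.png

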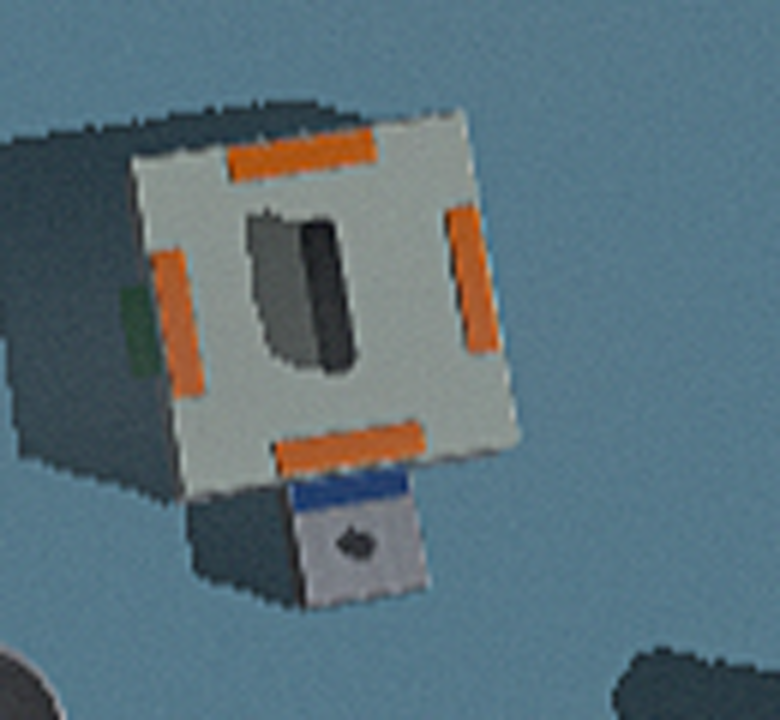

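View pics/f1s.png

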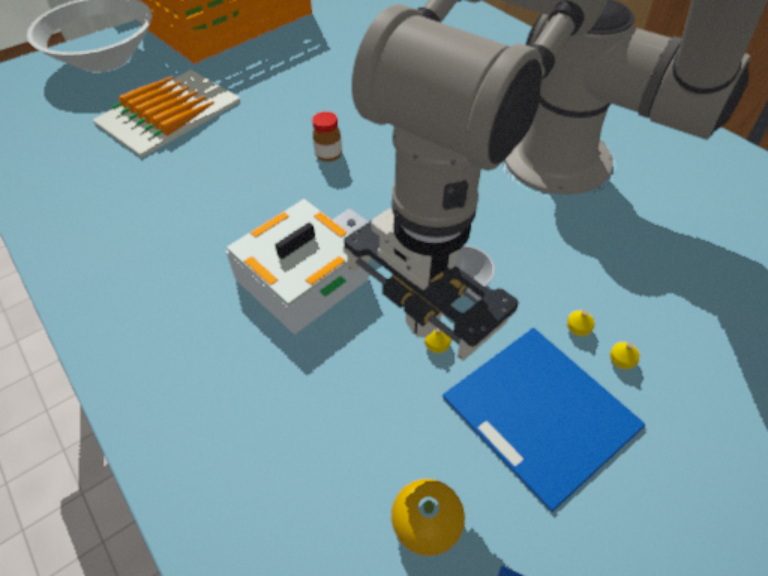

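The tub hasn't changed: flush against the blue face, tab to the left, lid square with four seated strips. The board is empty, and the jar, bowl and squash haven't moved. Handing in.

```bash
python3 - <<'E'
from cell import hand_in
print(hand_in())
E
```

```text
the job is handed in; nothing more can be done
None
```

I finished the job and handed it in at about 54 s of the 210 s allowed. No verdict came back.

- **Tub:** I turned it a quarter turn anticlockwise by pushing from inside against the post's corner, then pressed it flat on the blue face. The green tab points left.
- **Garlic:** all four heads from the board stood upright in the tub before the lid went on; the yellow look-alikes were left alone.
- **Lid and strips:** the lid went on square, and only then did I press the four strips, with 20 to 31 N each. The finger stopped at the seated height every time, and the strips look flat in both views.

**Last checks:**
- **Flushness:** the top camera put the lid centre at 0.4 mm along the face and 110.4 mm out from the post, where 110 is nominal. After pressing the strips I pushed the tub from the far side at up to 15 N, and it did not move.
- **Surroundings:** the final pictures show the board empty and the jar, bowl and squash apparently where they started.

**Disagreements and slips:**
- **Camera mismatch:** early readings put the tub 1.5 to 3 mm off the face and 2 to 4 mm to one side. I nudged it, and later top-camera readings gave about 111 mm, then 110.4.
- **Force and tilt:** one early push read about 41 N in x at the fingers, more than I meant to use. By then the repeated pushing had tilted the tool about 4°, which I took out by pressing the fingers against the fixed post.

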